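Wind the bench press shut with its loose crank

TASK

Fit the loose steel crank fully home on the square shaft end of the press's gearbox and wind it clockwise (seen from above) by its handle until the mould block on the lower platen has come up snug against the black pad of the top plate and the drive stops; stop there at once without forcing the drive or the shaft end. Turn the shaft only with the crank, keep the crank upright, leave it fully seated on the shaft, and do not push the other things on the bench about.

Things in the scene. Friction and masses are not known exactly. Their poses are not given: they have to be found in the camera images.
- press: bench press, fixed. Origin at bench level on the vertical axis of the crank shaft. Grey gearbox 90 x 90 mm, 90 mm high, centred on the origin; on it a round collar 48 mm across, top 94 mm above the bench, from which the shaft end rises. The plates (270 x 270 mm, 330 mm high with the white box on top) are centred 300 mm along the press's +y axis, near edge 165 mm from the shaft axis
- shaft: square steel shaft end, 19 mm across the flats, pointing straight up out of the collar; origin on its axis at the collar's top; x and y axes normal to the flats. Turned clockwise from above it raises the platen 8 mm per turn. It starts at any angle and needs 2 to 3 turns. Drag about 0.15 N m (2 N at the crank handle); it stays where it is left
- shaft_tip (a point): centre of the tip of the shaft end, 28 mm above its origin; the last 4 mm are reduced to 15 mm square as a lead-in. When the press is shut the drive comes to a firm stop, felt at the handle as a sharply rising turning force: stop there. Push the crank on with no more than about 15 N, and keep side and turning forces at the handle below about 20 N
- crank: loose balanced crank of dark steel, about 0.46 kg, standing on the bench hub down. Origin at the centre of the hub's underside, the mouth of a chamfered square socket 20.8 mm wide, 32 mm deep; x axis along the arm to the handle, z up. Hub 38 x 38 x 32 mm high, square with the socket and x. Fully seated, its origin lies at the shaft's origin; any of the four quarter turns fits
- boss (a point): centre of the top of the crank's boss, 72 mm above the crank's origin, over its centre of mass. The boss, to lift it by, is 30 x 30 mm, from 44 to 72 mm height, its flats square with the arm. Below it the arm, 24 mm wide, 32 to 44 mm height, reaches 70 mm to the handle on +x and 70 mm to a round counterweight (32 mm across, 30 to 60 mm height) on -x
- handle (a point): point on the axis of the crank's upright handle, 70 mm from the hub's axis, 88 mm above the crank's origin. The handle is a round black plastic sleeve, 24 mm across, from 48 to 108 mm above the crank's origin, free to spin on its pin, so it can be held and carried round the circle without turning the hand
- mould_top (a point): centre of the top face of the aluminium mould block on the lower platen; it rises as the crank is wound, starting 16 to 24 mm below the pad
- top_pad (a point): centre of the underside of the black pad under the press's top plate; z up. The press is shut when the mould top is level with it
- wrench: bystander: steel open-ended wrench, 160 mm long, lying flat; origin under its centre; to be left where it is
- screwdriver: bystander: screwdriver, 150 mm long, lying; origin under its centre; to be left where it is
- tape: bystander: roll of clear tape, 90 mm across, 45 mm high; origin under its centre; to be left where it is
- bottle: bystander: white plastic bottle, 66 mm across, 170 mm high; origin under its centre; to be left where it is
- jar: bystander: small jar with steel cap, 60 mm across, 70 mm high; origin under its centre; to be left where it is
- carton: bystander: cardboard carton 100 x 120 x 65 mm; origin under its centre; to be left where it is
- airgun: bystander: blue air-blow gun lying flat, about 200 mm long; origin under its centre; to be left where it is
Things that resemble listed ones, but are neither listed nor needed, are in the scene too. Several things have the shape of the crank; the one meant has the colours described above.

How it is judged (in metres and radians):
On the way, in this order (a step that is already met when the one before it is completed fails the run):
1. the crank is fully seated on the square shaft while the press is still open (gap over 10 mm) (z of crank in the frame of shaft between -0.004 and 0.005 m and horizontal distance between crank and shaft below 0.003 m and angle between crank's own z axis and vertical below 0.08 rad and z of mould_top in the frame of top_pad below -0.01 m), for 0.2 s.
2. with the crank seated, the mould block is wound up snug against the pad (z of crank in the frame of shaft between -0.004 and 0.005 m and horizontal distance between crank and shaft below 0.003 m and angle between crank's own z axis and vertical below 0.08 rad and z of mould_top in the frame of top_pad between -0.0005 and 0.0005 m), for 0.1 s.
At the end, for the whole second after the job is handed in: the mould top is level with the pad (within 0.5 mm), the crank sits upright (within 0.08 rad) and fully down on the shaft (within 5 mm of the collar, 3 mm of the axis), at rest (all of step 2 and linear speed of crank below 0.02 m/s and angular speed of crank below 0.15 rad/s); the robot touches nothing.
It fails at once if the shaft end is forced: contact forces between socket and shaft adding up to over 60 N before the crank has gone on, or to over 200 N at any time ((contact force between crank and shaft above 60 N and z of crank in the frame of shaft above 0.008 m) or contact force between crank and shaft above 200 N).
It fails at once if the shaft is turned by the fingers instead of the crank (contact force between the fingers and shaft above 2 N).
It fails at once if the crank is tipped by more than 0.5 rad (angle between crank's own z axis and vertical above 0.5 rad).
It fails at once if a bystander is pushed more than 30 mm (distance of any of wrench, screwdriver, tape, bottle, jar, carton, airgun from where it was at the start of the episode above 0.03 m).
It also fails if it takes over 72 s, if anything falls off the work surface, if the arm or the gripper's body presses on something with over 40 N, if the wrist force passes 120 N, or if a joint passes its speed limit or range.

ROBOT

A 6-joint arm with a two-finger parallel gripper is mounted at the origin on the work surface. World frame = base frame: x ahead of the robot, y to its left, z up, the work surface at z = 0. Lengths are in mm, angles in rad, forces in N, time in s.
With the tool pointing down it reaches from about 350 to 875 mm from the base axis. Payload 4.2 kg.
Tool frame: the origin (TCP) lies midway between the tips of the shut fingers; the grasp point (between the pads) lies 19 mm behind it; z points along the fingers, y is the direction in which the jaws open and shut (so a half turn about z gives the same grasp; the last joint's range is limited). The gripper opens to 85 mm and grips with 20 to 120 N. Pads are 22 mm wide; open, the fingers measure 114 mm over their backs; the gripper's body (76 mm by 85 mm) begins 54 mm behind the grasp point. The pads swing forward as they close: fully open they stand 13 mm farther back than shut.
Start: joints at [1.41, 0.385, 0.008, 0, -1.194, -0.259], TCP at [254.703, 570.724, 231.312] pointing down, gripper open.
Joint ranges: [-3.14, 3.14], [-1.21, 2.06], [-1.07, 1.41], [-3.16, 2.05], [-2.99, -0.16], [-3.1, 3.1]. Speed limits (rad/s): [2.79, 2.79, 3.14, 3.14, 3.14, 3.14].

INTERFACE

Orientations are given as a unit quaternion [x, y, z, w].
In Python, from bench import arm gives the robot as it stands.
- The arm moves only by the tool servo_tool, never from a script. Its argument "rows" is a list of rows, each an object of numbers: "fingers": the finger opening in cm, from 0 to 8.54; "x", "y", "z": the shift along the tool's x, y, z in cm; "turn": the turn about the tool's z in degrees. A call has 1 to 10 rows; each row shifts and turns the commanded pose from where the row before left it, along the tool's axes as they then stand; what a row does not reach is not made up. A row lasts 1/12 s, in which the tool goes at most 41.7 mm and 7.16 degrees, less where a joint would pass 70% of its speed; a pose out of reach is approached as far as the arm can. A call is refused whole if a number of a shift passes 4.17 or a number of a turn 7.16, either way. A call with a gripper value outside its range is refused whole. The fingers move at their own pace and stop on an object; the grip force is fixed at half the most. Time passes only in rows, so rows that do not move let the fingers close. It gives the time, the measured TCP pose, the force and the opening at its end, in the units of the state.
- arm.read_state(): the state, without advancing time (a new reading comes with each control period).
- arm.get_image(name): name is "side" or "top"; returns (picture, depth): 400x640x3 uint8, red, green, blue; 400x640 float32, mm along the optical axis (not along the pixel's ray), 0 where there is no reading.
- arm.camera_model(name): a dict with "fx", "fy", "cx", "cy" (pixels), "pose" (4x4, takes a point from camera to world coordinates). Camera axes: x right, y down, z forward; pixel columns grow to the right and rows downward; lengths in mm; the calibration is good to about 2 mm. A picture is of the moment at which its call begins. camera_model takes no time and is no camera call.
- arm.job_done(): hands the job in, once; it reports no verdict.
The state is a dict: "clock": time; "joints": joint angles; "joint_vel": joint speeds; "joint_efforts": joint torques, N m; "position": TCP position; "ee_rot": TCP orientation; "contact_force": force on the tool from outside, world axes, zero at the start; "wrist_torque": the same for the moment, N m; "gripper_width": finger opening in mm.
Only numpy, scipy, OpenCV 4.12 (cv2) and the standard library are available. Lean on these libraries where they do the work, as an engineer would, in place of code of your own. Each camera call takes 0.05 s, during which the arm holds its last target.

## Working session

There is one attempt and no reset: what is moved stays moved. The work goes in short steps, Python scripts to look and compute and a tool call to move; the robot and the scene stay as the last step left them, time stands still between calls to the robot, and variables do not carry over. Pictures are saved under pics/ and viewed, and the job is handed in when it is done.

Besides the shell and the picture viewer there is one more tool, called after "Request:" as name(argument=value, ...) on one line, values as JSON. servo_tool: Moves the arm, as the interface text tells. Its arguments: {"type":"object","properties":{"rows":{"type":"array","items":{"type":"object","properties":{"fingers":{"type":"number"},"x":{"type":"number"},"y":{"type":"number"},"z":{"type":"number"},"turn":{"type":"number"}}}}},"required":["rows"]}

```bash
mkdir -p pics; ls
python3 - <<'E'
from bench import arm
import cv2,numpy as np
s=arm.read_state();print(s)
for n in("side","top"):
    im,d=arm.get_image(n);cv2.imwrite(f"pics/{n}0.png",im[:,:,::-1]);np.save(f"{n}0.npy",d)
    np.save(f"{n}0im.npy",im);m=arm.camera_model(n);print(m)
E
```

```text
pics
{'clock': 0.0, 'joints': array([ 1.40957885e+00,  3.85588479e-01,  6.60551398e-03, -5.02468095e-04,
       -1.19402466e+00, -2.58597013e-01]), 'joint_vel': array([-9.59938622e-05,  8.04912650e-04, -8.35565966e-04, -5.00186180e-04,
       -1.88251747e-03,  1.91451673e-04]), 'joint_efforts': array([-6.84140487e-04, -3.92290735e+01,  1.88403028e+01,  4.18618307e+00,
       -4.63001488e-03, -3.45834252e-06]), 'position': array([254.48729232, 570.18662346, 230.19387024]), 'ee_rot': array([ 9.78030304e-01, -2.08459704e-01, -1.79420248e-04,  1.11570258e-03]), 'contact_force': array([-0.31514751, -1.4033364 ,  0.00776214]), 'wrist_torque': array([ 0.02067188, -0.02371439, -0.0035385 ]), 'gripper_width': 85.27319585728596}
{'fx': 364.623278951397, 'fy': 364.623278951397, 'cx': 320.4248800418299, 'cy': 200.71924995710967, 'pose': array([[ 9.09745598e-01, -2.22746009e-01,  3.50352910e-01,
         1.42321693e+02],
       [-4.14750428e-01, -5.25366544e-01,  7.42948233e-01,
        -9.12707802e+02],
       [ 1.85749439e-02, -8.21202904e-01, -5.70333904e-01,
         7.94340580e+02],
       [ 0.00000000e+00,  0.00000000e+00,  0.00000000e+00,
         1.00000000e+00]])}
{'fx': 456.62315243437575, 'fy': 456.62315243437575, 'cx': 320.3807665999427, 'cy': 198.33593911998142, 'pose': array([[ 2.70189596e-02, -9.81489350e-01,  1.89601245e-01,
         2.03101684e+02],
       [-9.99582569e-01, -2.84682584e-02, -4.92407807e-03,
        -9.51578016e+01],
       [ 1.02305474e-02, -1.89389056e-01, -9.81848828e-01,
         1.88392931e+03],
       [ 0.00000000e+00,  0.00000000e+00,  0.00000000e+00,
         1.00000000e+00]])}
```

View pics/side0.png

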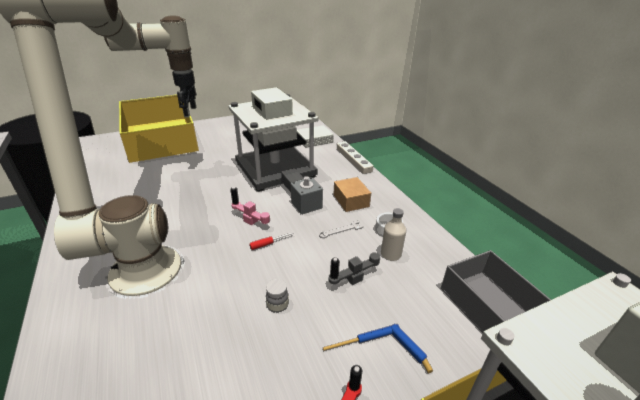

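View pics/top0.png

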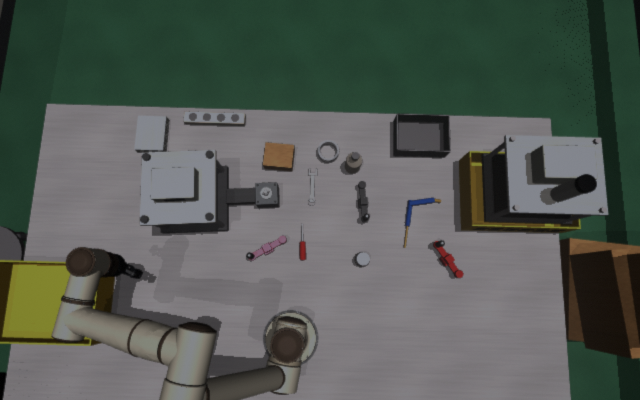

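The dark crank is at top (362,200) and side (353,270). The gearbox with the shaft is at top (266,194) and side (306,185). Next I'll zoom in and measure.

```bash
cat > h.py <<'E'
import numpy as np,cv2
from bench import arm
def world(n,d,u,v):
    m=arm.camera_model(n);z=d
    p=np.stack([(u-m['cx'])/m['fx']*z,(v-m['cy'])/m['fy']*z,z,np.ones_like(z)],-1)
    return (p@m['pose'].T)[...,:3]
def cloud(n,d):
    v,u=np.mgrid[0:400,0:640].astype(float)
    return world(n,d.astype(float),u,v)
def proj(n,P):
    m=arm.camera_model(n);T=np.linalg.inv(m['pose']);q=np.atleast_2d(P)@T[:3,:3].T+T[:3,3]
    return np.stack([m['fx']*q[:,0]/q[:,2]+m['cx'],m['fy']*q[:,1]/q[:,2]+m['cy']],-1)
def crop(im,u0,u1,v0,v1,name,k):
    c=im[v0:v1,u0:u1,::-1];cv2.imwrite("pics/"+name+".png",cv2.resize(c,None,fx=k,fy=k,interpolation=cv2.INTER_CUBIC))
E
python3 - <<'E'
from h import *
it=np.load("top0im.npy");isd=np.load("side0im.npy")
crop(it,340,390,170,230,"c1",10);crop(it,240,290,170,220,"c2",10)
crop(isd,320,390,245,295,"c3",10);crop(isd,275,335,165,215,"c4",10)
a=np.hstack
for n,(u0,u1,v0,v1) in {"top":(345,385,175,230),"side":(320,390,245,295)}.items():
    d=np.load(n+"0.npy");P=cloud(n,d)[v0:v1,u0:u1].reshape(-1,3)
    for lo,hi in((20,29),(29,47),(47,64),(64,80),(90,120)):
        q=P[(P[:,2]>lo)&(P[:,2]<hi)];print(n,lo,hi,len(q),q.mean(0).round(1) if len(q) else'',q.min(0).round() if len(q) else'',q.max(0).round()if len(q) else'')
for n,(u0,u1,v0,v1) in {"top":(250,285,178,213),"side":(280,330,170,215)}.items():
    d=np.load(n+"0.npy");P=cloud(n,d)[v0:v1,u0:u1].reshape(-1,3)
    for lo,hi in((80,92),(92,98),(100,117),(117,130)):
        q=P[(P[:,2]>lo)&(P[:,2]<hi)];print(n,lo,hi,len(q),q.mean(0).round(1) if len(q) else'',q.min(0).round() if len(q) else'',q.max(0).round()if len(q) else'')
E
```

```text
top 20 29 4 [ 544.3 -262.1   22.4] [ 534. -265.   20.] [ 552. -261.   26.]
top 29 47 107 [ 544.6 -277.7   40.8] [ 466. -301.   29.] [ 613. -259.   47.]
top 47 64 94 [ 570.7 -274.3   54.8] [ 465. -300.   47.] [ 633. -257.   64.]
top 64 80 63 [ 551.3 -280.    71.4] [ 469. -294.   64.] [ 631. -264.   80.]
top 90 120 31 [ 479.  -286.5  107.8] [ 468. -297.   91.] [ 490. -275.  120.]
side 20 29 52 [ 601.6 -275.1   24.1] [ 535. -300.   20.] [ 688. -217.   29.]
side 29 47 371 [ 558.  -283.    40.8] [ 468. -303.   29.] [ 689. -225.   47.]
side 47 64 214 [ 581.2 -279.6   56.1] [ 473. -299.   47.] [ 686. -232.   64.]
side 64 80 146 [ 531.7 -285.5   71.5] [ 472. -299.   64.] [ 569. -264.   80.]
side 90 120 83 [ 481.9 -291.6  103.9] [ 472. -299.   90.] [ 494. -275.  115.]
top 80 92 248 [562.6 113.6  87.9] [520.  68.  80.] [613. 174.  92.]
top 92 98 185 [564.9 113.6  94.5] [518.  69.  92.] [611. 159.  98.]
top 100 117 29 [561.5 118.4 106.3] [525.  84. 101.] [599. 151. 116.]
top 117 130 14 [562.6 112.2 122.8] [554. 103. 117.] [571. 123. 129.]
side 80 92 234 [560.9  98.6  88.8] [521.  65.  80.] [615. 157.  92.]
side 92 98 126 [566.8 109.   94.2] [526.  69.  92.] [610. 153.  98.]
side 100 117 19 [564.8 107.5 108.3] [558. 102. 101.] [572. 112. 117.]
side 117 130 19 [566.7 113.3 121.1] [558. 106. 117.] [575. 128. 125.]
```

Run:
```python
import cv2,numpy as np
a=[cv2.resize(cv2.imread(f"pics/c{i}.png"),(400,300)) for i in (1,2,3,4)]
a=[cv2.imread(f"pics/c{i}.png") for i in (1,2,3,4)]
a=[cv2.resize(x,None,fx=300/x.shape[0],fy=300/x.shape[0]) for x in a]
a=[cv2.copyMakeBorder(x[:,:400],0,0,0,400-min(400,x.shape[1]),0) for x in a]
cv2.imwrite("pics/m1.png",np.vstack([np.hstack(a[:2]),np.hstack(a[2:])]))
```

```text
(no output)
```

View pics/m1.png

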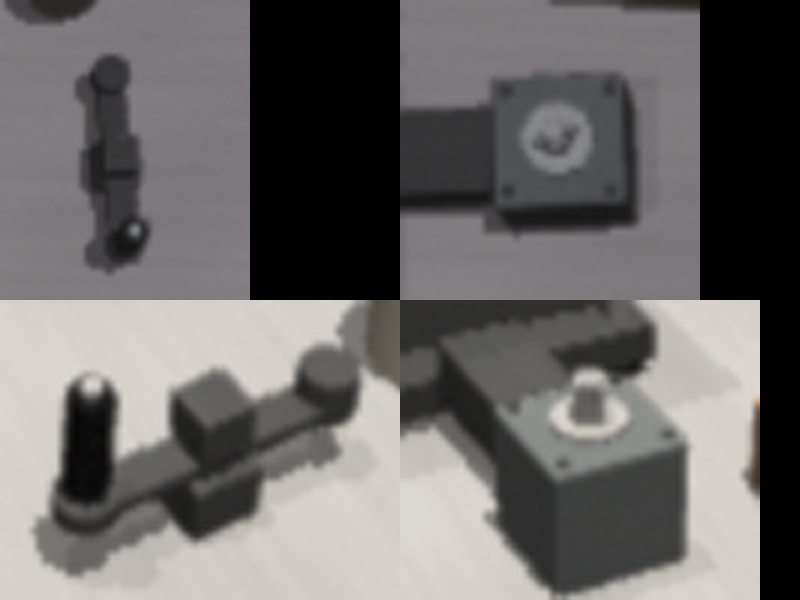

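```bash
cat >> h.py <<'E'
def box(x0,x1,y0,y1,z0,z1): return np.array([[x,y,z] for x in(x0,x1) for y in(y0,y1) for z in(z0,z1)],float)
def cyl(cx,cy,r,z0,z1,n=32):
    t=np.arange(n)*2*np.pi/n;return np.array([[cx+r*np.cos(a),cy+r*np.sin(a),z] for z in(z0,z1) for a in t])
CR=[box(-19,19,-19,19,0,32),box(-15,15,-15,15,44,72),box(-70,70,-12,12,32,44),cyl(70,0,12,32,108),cyl(-70,0,16,30,60)]
def tf(P,x,y,yaw,z=0):
    c,s=np.cos(yaw),np.sin(yaw);return P@np.array([[c,-s,0],[s,c,0],[0,0,1]]).T+[x,y,z]
def sil(n,parts,win,k=8):
    u0,u1,v0,v1=win;M=np.zeros(((v1-v0)*k,(u1-u0)*k),np.uint8)
    for p in parts:
        q=(proj(n,p)-[u0,v0]+.5)*k-.5
        cv2.fillConvexPoly(M,cv2.convexHull(np.round(q*16).astype(np.int32)),255,shift=4)
    return cv2.resize(M,(u1-u0,v1-v0),interpolation=cv2.INTER_AREA)/255.
def fitsil(n,mask,parts,win,x0,z=0):
    from scipy.optimize import minimize
    f=lambda p:np.sum((sil(n,[tf(P,p[0],p[1],p[2],z) for P in parts],win)-mask)**2)
    S=np.array([x0]+[[x0[0]+5*(i==0),x0[1]+5*(i==1),x0[2]+.08*(i==2)] for i in range(3)])
    return minimize(f,x0,method='Nelder-Mead',options=dict(initial_simplex=S,xatol=.02,fatol=.01))
E
python3 - <<'E'
from h import *
it=np.load("top0im.npy").astype(float).mean(2);isd=np.load("side0im.npy").astype(float).mean(2)
print(isd[245:295:3,325:385:3].astype(int))
print(it[178:228:3,350:376:2].astype(int))
for (n,im,w,lo,hi) in(("side",isd,(322,384,247,293),60,150),("top",it,(350,378,176,228),50,85)):
  for h2 in (hi-10,hi,hi+10):
    m=np.clip((h2-im)/(h2-lo),0,1)[w[2]:w[3],w[0]:w[1]]
    m=(im[w[2]:w[3],w[0]:w[1]]<h2-20)*1.
    r=fitsil(n,m,CR,w,[552,-280,np.pi]);print(n,h2,r.x,r.fun,m.sum())
E
```

```text
[[209 206 206 207 208 204 209 208 208 208 207 208 207 210 208 208 210 208
  153  81]
 [209 209 209 207 208 208 207 210 207 209 208 207 207 205 209 207 208 194
  119  80]
 [210 212 207 208 208 209 207 209 209 208 208 208 207 206 206 209 201 178
  119  81]
 [212 212 213 208 208 209 212 209 210 208 209 209 208 207 204 132  96  99
  109  86]
 [211 212 212 166 200 210 210 212 209 198 113 164 209 206 206  63  96  97
  108 131]
 [210 210  86 142  63 204 210 210 113  98  96  97 180 162 112  38  45  51
   95 208]
 [207 208  54  23  20 198 207 208  42  91  97  94  67  95  96  91  62  44
  156 205]
 [208 208  36  13  16 205 206 207  47  35  61  41  48  95  73  61  96 175
  205 207]
 [208 204  35  12  19 205 159 115  86  31  43  41  45  57 111 117 101 142
  188 205]
 [209 205  20  12  17 103  98  98  96  76  37  52  87 107 104 125 128 186
  189 192]
 [205 174  11  10  21  92  98  84  52  77  85  63  45 166 188 191 194 206
  199 207]
 [205 129  53  27  56  67  59  67  31  38  43  42  44 188 195 207 209 210
  208 204]
 [196 113  52  68  52 103 114 102  49  35  43  57 124 188 208 208 208 209
  209 
[... 1042 characters left out ...]
6  58 111 121 120]
 [124 124 125 124 107  64  32  26  58  42 117 123 123]
 [125 124 124 115  68  65  35  25  32  84 126 127 125]
 [126 125 125 123  89  83  72  93 121 124 124 124 125]
 [124 123 125 124 124 125 124 124 124 124 124 124 124]]
side 140 [ 550.25048451 -283.31212825    3.25949466] 221.68152249134948 1060.0
side 150 [ 550.39236556 -283.46028008    3.26242081] 255.1363168012303 1115.0
side 160 [ 551.51422788 -282.22003696    3.25464854] 264.5514648212226 1137.0
top 75 [ 546.84729965 -277.61261644    3.23881066] 135.89459438677432 165.0
top 85 [ 546.45955451 -277.19611547    3.23685185] 25.20504421376394 308.0
top 95 [ 546.25127208 -277.03768512    3.24756289] 64.16241445597846 379.0
```

```bash
cat >> h.py <<'E'
def overlay(im,n,parts,win,name,k=10):
    u0,u1,v0,v1=win;c=cv2.resize(np.ascontiguousarray(im[v0:v1,u0:u1,::-1]).astype(np.uint8),None,fx=k,fy=k,interpolation=cv2.INTER_NEAREST)
    c=cv2.convertScaleAbs(c,alpha=1.3,beta=20)
    for i,p in enumerate(parts):
        q=(proj(n,p)-[u0,v0]+.5)*k
        cv2.polylines(c,[cv2.convexHull(q.astype(np.int32))],True,[(0,255,0),(0,0,255),(255,0,0),(0,255,255),(255,255,0)][i%5],1)
    cv2.imwrite("pics/"+name+".png",c)
E
python3 - <<'E'
from h import *
it=np.load("top0im.npy");isd=np.load("side0im.npy")
w=(322,394,245,297)
overlay(isd,"side",[tf(P,549,-281.5,3.25) for P in CR],w,"o1",10)
overlay(it,"top",[tf(P,546.5,-277.3,3.24) for P in CR],(345,385,174,230),"o2",10)
E
```

```text
(no output)
```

View pics/o1.png

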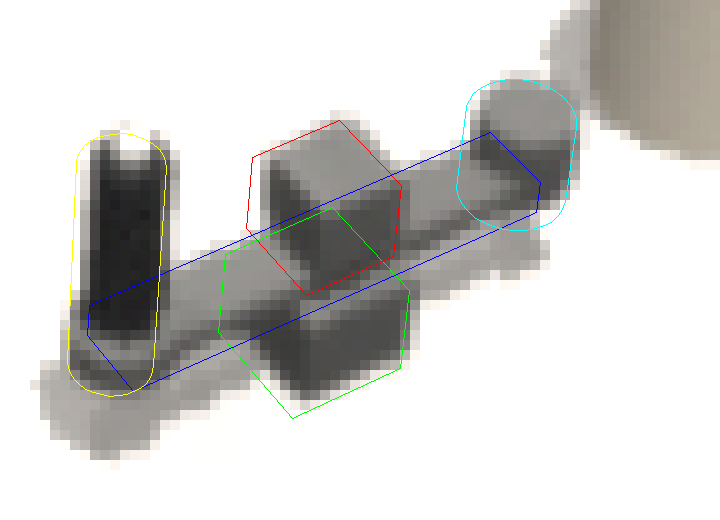

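View pics/o2.png

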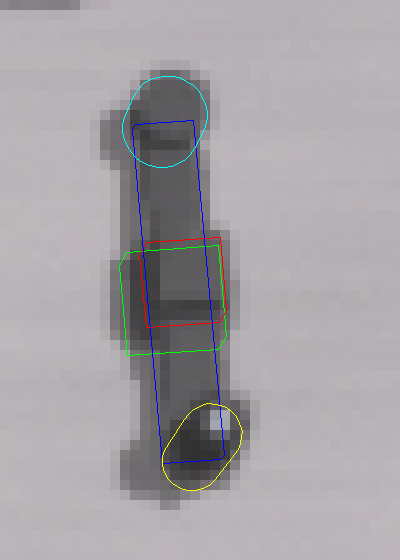

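```bash
python3 - <<'E'
from h import *
from scipy.optimize import least_squares
# side landmarks in overlay px -> local pts candidates
side=[(345,122),(262,160),(412,185),(318,208),(308,292),(300,408),(404,362)]
u=np.array(side)/10+[322,245]-.5
cand=np.vstack([CR[1],CR[0]])
p0=np.array([552,-280,3.22])
def assign(p,pix,n,sh): 
    q=proj(n,tf(cand,*p)); return [np.argmin(np.linalg.norm(q-a,axis=1)) for a in pix]
idx=assign(p0,u,"side",0);print(cand[idx])
def extra(p):
    # cw extents left/right, top/bottom ; handle left/right at mid
    q=proj("side",tf(CR[4],*p));h=proj("side",tf(cyl(70,0,12,70,90),*p))
    return np.array([q[:,0].min()-(472/10+321.5),q[:,0].max()-(582/10+321.5),q[:,1].min()-(75/10+244.5),q[:,1].max()-(212/10+244.5),
      h[:,0].min()-(88/10+321.5),h[:,0].max()-(164/10+321.5)])
f=lambda p:np.r_[(proj("side",tf(cand[idx],*p))-u).ravel(),extra(p)]
r=least_squares(f,p0,x_scale=[1,1,.02],loss='soft_l1');print(r.x,f(r.x).round(1))
it=np.load("top0im.npy");isd=np.load("side0im.npy")
overlay(isd,"side",[tf(P,*r.x) for P in CR],(322,394,245,297),"o3",10)
overlay(it,"top",[tf(P,*r.x) for P in CR],(345,385,174,230),"o4",10)
E
python3 -c "
import cv2,numpy as np
a=cv2.imread('pics/o3.png');b=cv2.imread('pics/o4.png')
b=b[:520];a=cv2.resize(a,None,fx=.6,fy=.6);b=cv2.resize(b,None,fx=.9,fy=.9);h=max(a.shape[0],b.shape[0])
p=lambda x:cv2.copyMakeBorder(x,0,h-x.shape[0],0,0,0)
cv2.imwrite('pics/o5.png',np.hstack([p(a),p(b)]))"
```

```text
[[-15. -15.  72.]
 [ 15. -15.  72.]
 [-15.  15.  72.]
 [ 15.  15.  72.]
 [ 15.  15.  44.]
 [ 19.  19.   0.]
 [-19.  19.   0.]]
[ 551.94545917 -280.24298398    3.24737417] [ 0.2 -0.7 -0.2 -0.9 -0.3 -0.5  0.3  1.   0.6 -0.3 -0.1  0.4  0.3  0.1
 -0.9  0.1 -0.1  1.3 -0.9  0.7]
```

View pics/o5.png

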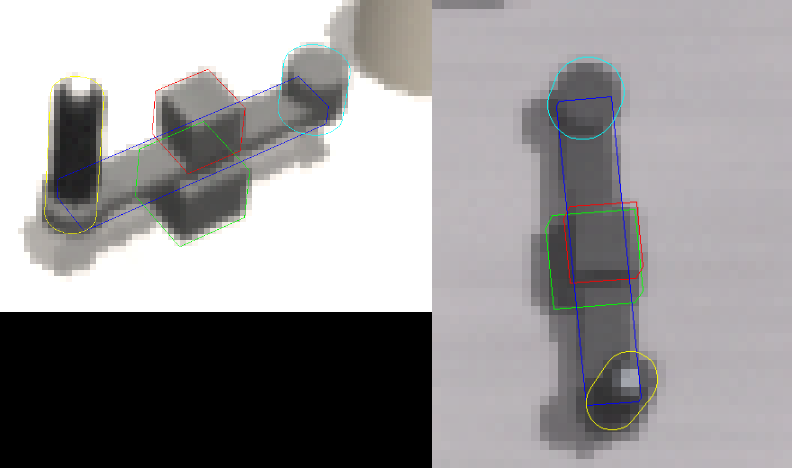

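Boss and hub overlays fit: crank is at about (552,-280) with yaw 3.24. Now the gearbox and shaft.

Run:
```python
from h import *
it=np.load("top0im.npy");isd=np.load("side0im.npy")
gs=[box(-45,45,-45,45,0,90),cyl(0,0,24,90,94),box(-9.5,9.5,-9.5,9.5,94,118),box(-7.5,7.5,-7.5,7.5,118,122)]
p=(564,112,0)
overlay(isd,"side",[tf(P,*p) for P in gs],(282,330,168,214),"g1",16)
overlay(it,"top",[tf(P,*p) for P in gs],(248,288,176,216),"g2",14)
overlay(isd,"side",[],(296,320,172,194),"g3",26)
```

```text
(no output)
```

View pics/g1.png

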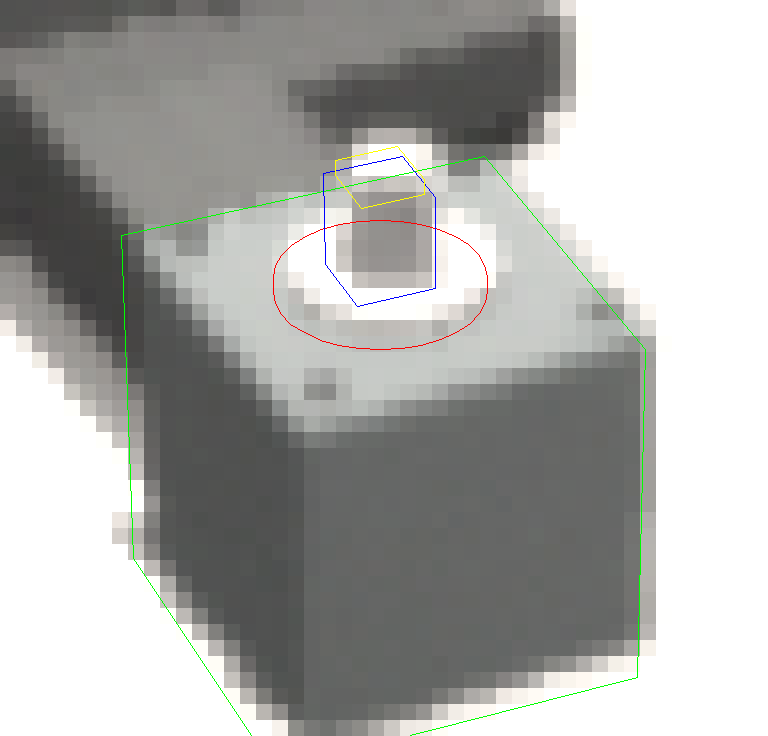

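View pics/g2.png

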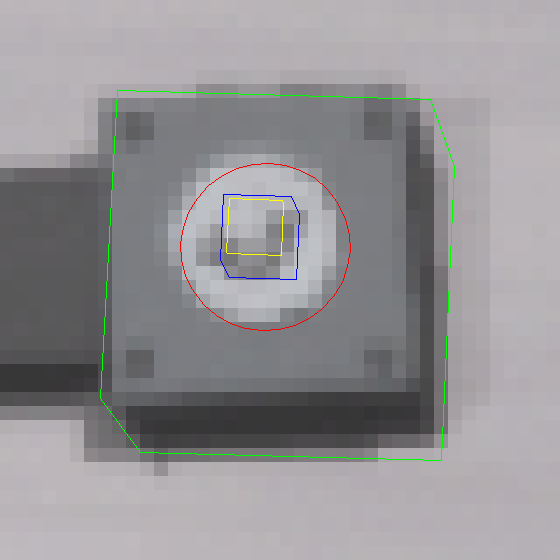

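View pics/g3.png

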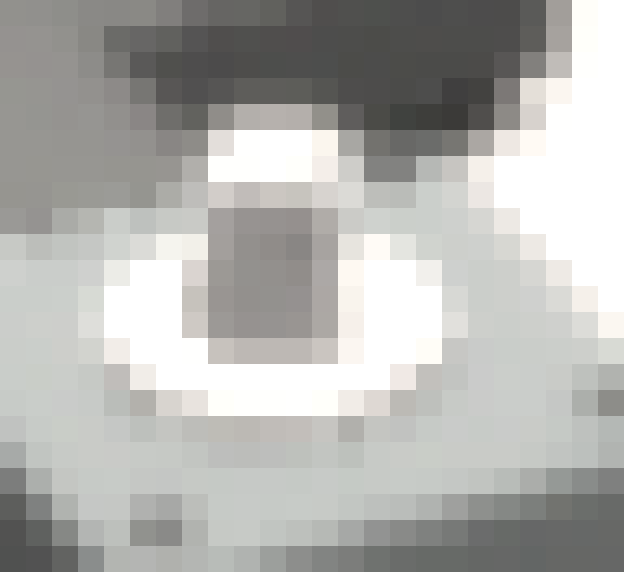

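Run:
```python
from h import *
it=np.load("top0im.npy").astype(float).mean(2);isd=np.load("side0im.npy").astype(float).mean(2)
print(isd[172:194,297:318].astype(int));print(it[184:204,256:276].astype(int))
```

```text
[[ 94  93  89  88  89  82  68  62  62  58  50  45  45  45  44  43  44  43
   43  53 106]
 [ 97  95  88  66  63  58  49  45  45  45  44  43  43  42  43  43  43  43
   44  55 109]
 [ 97  97  91  74  53  45  44  42  43  44  44  44  42  42  42  41  41  42
   51  83 129]
 [ 98  97  96  91  74  51  46  50  55  55  55  49  44  43  41  43  33  35
   77 155 173]
 [ 98  97  98  95  88  68  59  92 119 121 119  94  56  41  34  31  29  44
   90 146 185]
 [ 99  98  98  97  96  88  91 155 184 187 188 173 112  71  64  67  74 113
  163 177 189]
 [ 99  99  99  98  98  98 118 183 183 185 183 168 141  84  84 125 135 169
  188 190 191]
 [ 98 100 101 103  97 115 129 142 129 137 134 147 151 129 127 142 146 162
  186 191 192]
 [ 97 114 123 140 131 137 138 108  98  97  96 117 140 144 141 142 143 148
  163 187 191]
 [129 133 136 145 152 171 168 107  95  92  88 110 159 177 159 145 142 143
  148 163 186]
 [140 140 144 164 196 196 148 102  96  95  93 114 175 199 192 168 143 141
  142 148 164]
 [141 142 150 188 210 201 133  99  95  96  96 113 171 198 207 194 149 141
  142 144 151]
 [142 142 154 198 210 200 139 10
[... 1859 characters left out ...]
  84  81
   81  81]
 [ 80  82  82  82  84 100 127 133 130 127 129 130 134 132 121  90  81  81
   80  81]
 [ 79  81  82  82  81  87 110 124 128 132 134 131 124 118 103  84  81  80
   80  80]
 [ 79  81  82  82  81  81  84  92 106 120 121 116  87  76  82  81  80  80
   80  80]
 [ 80  83  81  81  81  82  83  82  82  80  80  79  81  80  80  80  79  80
   79  79]
 [ 79  75  75  80  81  81  82  82  81  81  80  81  81  82  81  80  80  78
   73  72]
 [ 74  57  58  79  82  82  81  81  82  82  80  80  82  81  81  80  80  76
   61  58]
 [ 71  60  62  80  81  81  81  83  81  81  80  80  81  79  78  78  78  77
   69  61]
 [ 74  73  76  78  78  75  74  75  75  73  72  72  71  69  67  66  66  66
   64  62]]
```

Run:
```python
from h import *
from scipy.optimize import least_squares
C=cyl(0,0,24,90,94,128)
def ft(p):
    q=proj("top",C+[p[0],p[1],0]);return np.r_[(q.min(0)+q.max(0))/2-[265.5,192.5]]
print("top",least_squares(ft,[566,115]).x)
def fs(p):
    q=proj("side",C+[p[0],p[1],0]);return np.r_[(q[:,0].min()+q[:,0].max())/2-306.05,q[:,1].max()-187.5]
r=least_squares(fs,[566,115]);print("side",r.x)
p=r.x
def slope(a):
    d=np.array([np.cos(a),np.sin(a),0])*9.5;n=np.array([np.sin(a),-np.cos(a),0])*9.5
    q=proj("side",np.array([p[0],p[1],94])+np.array([n-d,n+d]));return q
from scipy.optimize import brentq
a=brentq(lambda a:np.diff(slope(a)[:,1])[0],-.8,.3);print("edge dir deg",np.degrees(a),slope(a))
for s in(-.05,.05):print(np.degrees(brentq(lambda a:np.diff(slope(a)[:,1])[0]/5.3*4-s,-.8,.3)))
```

```text
top [566.57771308 116.00571269]Traceback (most recent call last):
  File "<stdin>", line 9, in <module>
    return func(*args, **kwargs)
    vector_fun = VectorFunction(
        fun_wrapped,
    ...<6 lines>...
        workers=workers
    )
    self._update_fun()
    ~~~~~~~~~~~~~~~~^^
    self.f = self.fun_wrapped(xp_copy(self.x))
             ~~~~~~~~~~~~~~~~^^^^^^^^^^^^^^^^^
    return np.atleast_1d(self.fun(x))
                         ~~~~~~~~^^^
    return self.f(x, *self.args, **self.kwargs)
           ~~~~~~^^^^^^^^^^^^^^^^^^^^^^^^^^^^^^
  File "<stdin>", line 8, in fs
  File "h.py", line 11, in proj
    m=arm.camera_model(n);T=np.linalg.inv(m['pose']);q=np.atleast_2d(P)@T[:3,:3].T+T[:3,3]
ValueError: time passes only in moves, steps and waits
```

```bash
python3 - <<'E'
from bench import arm
import pickle
pickle.dump({n:arm.camera_model(n) for n in("side","top")},open("cam.pkl","wb"))
E
sed -i 's/arm.camera_model(n)/CAM[n]/; 2a import pickle;CAM=pickle.load(open("cam.pkl","rb"))' h.py
python3 - <<'E'
from h import *
from scipy.optimize import least_squares
C=cyl(0,0,24,90,94,128)
def fs(p):
    q=proj("side",C+[p[0],p[1],0]);return np.r_[(q[:,0].min()+q[:,0].max())/2-306.05,q[:,1].max()-187.5]
r=least_squares(fs,[566,115]);print("side",r.x)
p=r.x
def slope(a):
    d=np.array([np.cos(a),np.sin(a),0])*9.5;n=np.array([np.sin(a),-np.cos(a),0])*9.5
    q=proj("side",np.array([p[0],p[1],94])+np.array([n-d,n+d]));return q
from scipy.optimize import brentq
a=brentq(lambda a:np.diff(slope(a)[:,1])[0],-.8,.3);print("edge dir deg",np.degrees(a),slope(a))
for s in(-.05,.05):print(np.degrees(brentq(lambda a:np.diff(slope(a)[:,1])[0]/5.3*4-s,-.8,.3)))
E
```

```text
side [571.31974536 122.22459693]
edge dir deg -22.819543545647544 [[303.40192089 184.38179606]
 [308.69103244 184.38179606]]
-21.47407474200202
-24.164988636825164
```

Shaft: about (567..569, 116..118), with its flats at about -22.8°. I'll start with a turn in place, then move towards the crank.

Request:
servo_tool(rows=[{"turn": -6}, {"turn": -6}, {"turn": -6}, {"turn": -6}, {"turn": -5.6}, {"x": 0.86, "y": 3.5}, {"x": 0.86, "y": 3.5}, {"x": 0.86, "y": 3.5}, {"x": 0.86, "y": 3.5}, {"x": 0.86, "y": 3.5}])

```text
invalid input at $.rows[0]: expected keys fingers, x, y, z, turn
```

Request:
servo_tool(rows=[{"fingers": 8.5, "x": 0, "y": 0, "z": 0, "turn": -6}, {"fingers": 8.5, "x": 0, "y": 0, "z": 0, "turn": -6}, {"fingers": 8.5, "x": 0, "y": 0, "z": 0, "turn": -6}, {"fingers": 8.5, "x": 0, "y": 0, "z": 0, "turn": -6}, {"fingers": 8.5, "x": 0, "y": 0, "z": 0, "turn": -5.6}, {"fingers": 8.5, "x": 0.86, "y": 3.5, "z": 0, "turn": 0}, {"fingers": 8.5, "x": 0.86, "y": 3.5, "z": 0, "turn": 0}, {"fingers": 8.5, "x": 0.86, "y": 3.5, "z": 0, "turn": 0}, {"fingers": 8.5, "x": 0.86, "y": 3.5, "z": 0, "turn": 0}, {"fingers": 8.5, "x": 0.86, "y": 3.5, "z": 0, "turn": 0}])

```text
clock: 0.93
position: [314.5, 398.8, 230.8]
ee_rot: [0.999, 0.049, -0.0, 0.0]
contact_force: [1.1, 0.5, -0.8]
gripper_width: 85.4
```

```bash
cat > st.py <<'E'
from h import *
s=arm.read_state()
x,y,z,w=s['ee_rot'];R=np.array([[1-2*(y*y+z*z),2*(x*y-z*w)],[2*(x*y+z*w),1-2*(x*x+z*z)]])
yaw=np.degrees(np.arctan2(R[1,0],R[0,0]));tilt=np.degrees(np.arccos(min(1,-(1-2*(x*x+y*y)))))
print("t",round(s['clock'],2),"pos",s['position'].round(1),"toolx deg",round(yaw,2),"tilt",round(tilt,2),"F",s['contact_force'].round(1),"T",s['wrist_torque'].round(2),"w",round(s['gripper_width'],1),"j",s['joints'].round(2))
E
python3 st.py
```

```text
t 0.93 pos [314.5 398.8 230.8] toolx deg 5.57 tilt 0.06 F [ 1.1  0.5 -0.8] T [ 0.01 -0.06  0.01] w 85.4 j [ 1.22  0.19 -0.27 -0.   -1.11  0.45]
```

Request:
servo_tool(rows=[{"fingers": 8.5, "x": 0.86, "y": 3.5, "z": 0, "turn": 0}, {"fingers": 8.5, "x": 0.86, "y": 3.5, "z": 0, "turn": 0}, {"fingers": 8.5, "x": 0.86, "y": 3.5, "z": 0, "turn": 0}, {"fingers": 8.5, "x": 0.86, "y": 3.5, "z": 0, "turn": 0}, {"fingers": 8.5, "x": 0.86, "y": 3.5, "z": 0, "turn": 0}, {"fingers": 8.5, "x": 0.86, "y": 3.5, "z": 0, "turn": 0}, {"fingers": 8.5, "x": 0.86, "y": 3.5, "z": 0, "turn": 0}, {"fingers": 8.5, "x": 0.86, "y": 3.5, "z": 0, "turn": 0}, {"fingers": 8.5, "x": 0.86, "y": 3.5, "z": 0, "turn": 0}, {"fingers": 8.5, "x": 0.86, "y": 3.5, "z": 0, "turn": 0}])

```text
clock: 1.77
position: [433.7, 58.9, 231.2]
ee_rot: [0.999, 0.049, -0.0, -0.0]
contact_force: [0.5, 1.0, -0.5]
gripper_width: 85.2
```

Request:
servo_tool(rows=[{"fingers": 8.5, "x": 0.86, "y": 3.5, "z": 0, "turn": 0}, {"fingers": 8.5, "x": 0.86, "y": 3.5, "z": 0, "turn": 0}, {"fingers": 8.5, "x": 0.86, "y": 3.5, "z": 0, "turn": 0}, {"fingers": 8.5, "x": 0.86, "y": 3.5, "z": 0, "turn": 0}, {"fingers": 8.5, "x": 0.86, "y": 3.5, "z": 0, "turn": 0}, {"fingers": 8.5, "x": 0.86, "y": 3.5, "z": 0, "turn": 0}, {"fingers": 8.5, "x": 0.86, "y": 3.5, "z": 0, "turn": 0}, {"fingers": 8.5, "x": 0.86, "y": 3.5, "z": 0, "turn": 0}, {"fingers": 8.5, "x": 0.86, "y": 2.5, "z": 0, "turn": 0}, {"fingers": 6.0, "x": 0, "y": 0, "z": 0, "turn": 0}])

```text
clock: 2.6
position: [541.3, -239.3, 229.8]
ee_rot: [0.999, 0.046, -0.001, 0.0]
contact_force: [0.6, -0.5, 0.1]
gripper_width: 75.5
```

```bash
python3 st.py
python3 - <<'E'
from h import *
im,d=arm.get_image("top");cv2.imwrite("pics/t1.png",cv2.resize(im[140:260,280:440,::-1],None,fx=4.5,fy=4.5))
im,d=arm.get_image("side");cv2.imwrite("pics/s1.png",cv2.resize(im[150:310,260:440,::-1],None,fx=3.7,fy=3.7))
E
```

```text
t 2.6 pos [ 541.3 -239.3  229.8] toolx deg 5.29 tilt 0.08 F [ 0.6 -0.5  0.1] T [ 0.03 -0.04 -0.02] w 75.5 j [-0.14  0.33 -0.08  0.   -1.16  1.81]
```

View pics/s1.png

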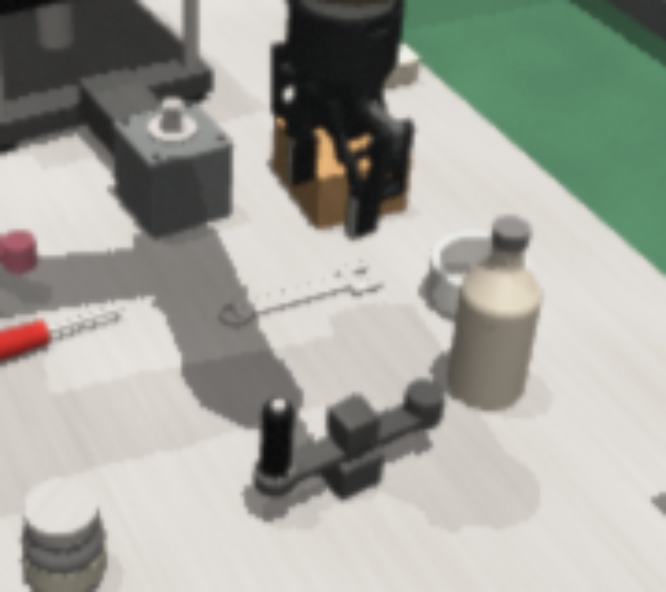

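Request:
servo_tool(rows=[{"fingers": 6.0, "x": 0.17, "y": 1.0, "z": 1, "turn": 0}, {"fingers": 6.0, "x": 0.17, "y": 1.0, "z": 2, "turn": 0}, {"fingers": 6.0, "x": 0.17, "y": 1.0, "z": 2, "turn": 0}, {"fingers": 6.0, "x": 0.17, "y": 1.0, "z": 2, "turn": 0}, {"fingers": 6.0, "x": 0, "y": 0, "z": 2, "turn": 0}, {"fingers": 6.0, "x": 0, "y": 0, "z": 0, "turn": 0}, {"fingers": 6.0, "x": 0, "y": 0, "z": 0, "turn": 0}])

```text
clock: 3.28
position: [550.2, -273.9, 140.2]
ee_rot: [0.999, 0.049, -0.002, -0.0]
contact_force: [0.7, -0.8, 0.7]
gripper_width: 59.9
```

```bash
python3 st.py
python3 - <<'E'
from h import *
im,d=arm.get_image("side");cv2.imwrite("pics/s2.png",cv2.resize(im[190:310,290:430,::-1],None,fx=5,fy=5))
im,d=arm.get_image("top");cv2.imwrite("pics/t2.png",cv2.resize(im[170:250,330:430,::-1],None,fx=6,fy=6))
E
```

```text
t 3.28 pos [ 550.2 -273.9  140.2] toolx deg 5.62 tilt 0.18 F [ 0.7 -0.8  0.7] T [-0.01 -0.05  0.08] w 59.9 j [-0.2   0.44 -0.14  0.   -0.99  1.87]
```

View pics/s2.png

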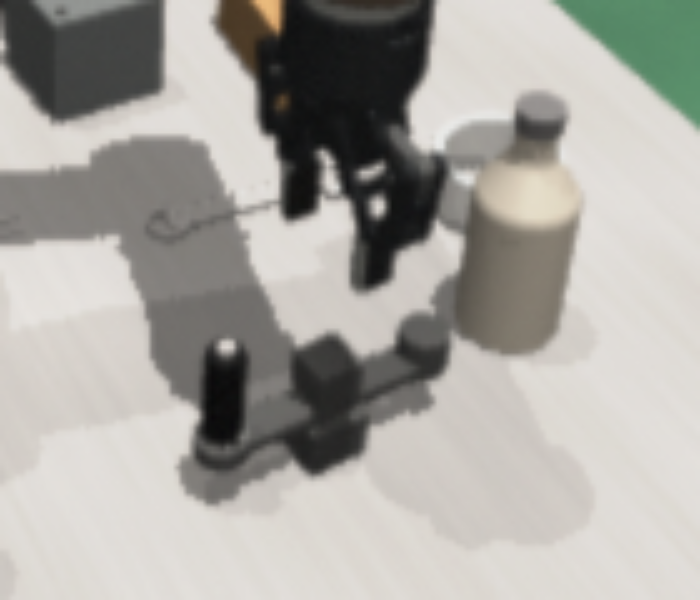

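View pics/t2.png

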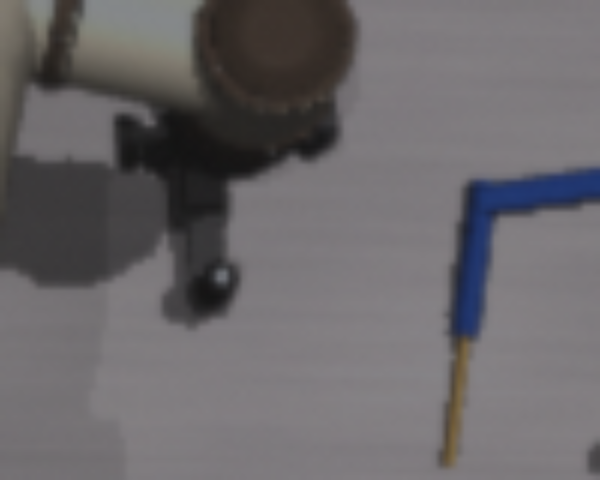

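Run:
```python
from h import *
p=np.array([[550,-274,145],[548,-244,148],[553,-304,148]])
print((proj("side",p)-[290,190])*5,(proj("top",p)-[330,170])*6)
```

```text
[[325.47981749 250.87018853]
 [296.35502018 214.80882713]
 [358.37918412 279.42837432]] [[205.3680787  160.66989471]
 [159.44537422 161.48834201]
 [252.24183552 156.54713256]]
```

Request:
servo_tool(rows=[{"fingers": 6.0, "x": -0.14, "y": 0.44, "z": 1, "turn": 0}, {"fingers": 6.0, "x": 0, "y": 0, "z": 1.5, "turn": 0}, {"fingers": 6.0, "x": 0, "y": 0, "z": 1.5, "turn": 0}, {"fingers": 6.0, "x": 0, "y": 0, "z": 1.5, "turn": 0}, {"fingers": 6.0, "x": 0, "y": 0, "z": 1.5, "turn": 0}, {"fingers": 6.0, "x": 0, "y": 0, "z": 1.5, "turn": 0}, {"fingers": 6.0, "x": 0, "y": 0, "z": 0.8, "turn": 0}, {"fingers": 6.0, "x": 0, "y": 0, "z": 0.5, "turn": 0}, {"fingers": 6.0, "x": 0, "y": 0, "z": 0, "turn": 0}, {"fingers": 6.0, "x": 0, "y": 0, "z": 0, "turn": 0}])

```text
clock: 4.22
position: [550.6, -279.3, 44.0]
ee_rot: [0.999, 0.049, 0.001, 0.0]
contact_force: [0.1, -0.1, -0.6]
gripper_width: 60.1
```

```bash
python3 st.py
python3 - <<'E'
from h import *
im,d=arm.get_image("side");cv2.imwrite("pics/s3.png",cv2.resize(im[210:310,300:410,::-1],None,fx=6,fy=6,interpolation=cv2.INTER_CUBIC))
E
```

```text
t 4.22 pos [ 550.6 -279.3   44. ] toolx deg 5.57 tilt 0.07 F [ 0.1 -0.1 -0.6] T [-0.05  0.    0.02] w 60.1 j [-0.21  0.56 -0.23  0.   -0.78  1.88]
```

View pics/s3.png

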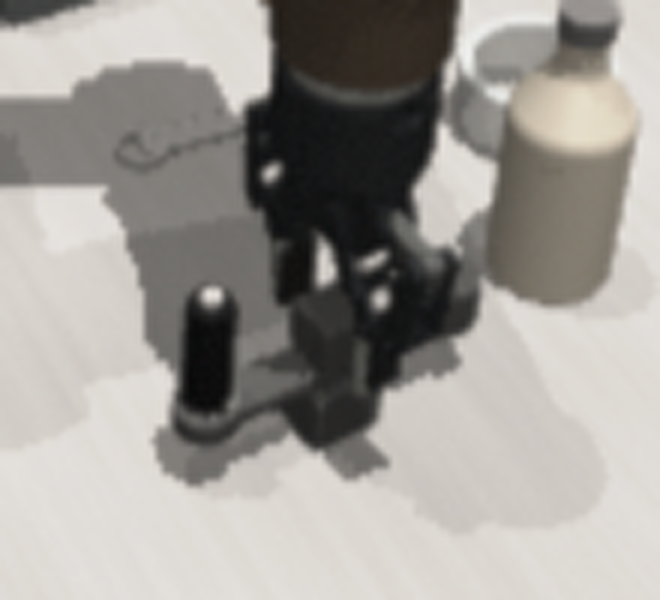

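Run:
```python
from h import *
p=np.array([[554,-316,48],[554,-316,52],[553.5,-309,48],[547.7,-249,48],[552,-280,72],[550.6,-279.3,48]])
print((proj("side",p)-[300,210]+.5)*6)
```

```text
[[369.91529066 395.7959428 ]
 [370.62752985 389.69944618]
 [361.4941728  385.92039468]
 [289.82691895 305.98379569]
 [332.18998117 308.95457333]
 [325.23193127 345.55128165]]
```

Run:
```python
from h import *
im,d=arm.get_image("side");np.save("s4.npy",im)
c=im[235:285,325:385,::-1];c=(255*(c/255.)**.5).astype(np.uint8)
cv2.imwrite("pics/s4.png",cv2.resize(c,None,fx=12,fy=12,interpolation=cv2.INTER_NEAREST))
```

```text
(no output)
```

View pics/s4.png

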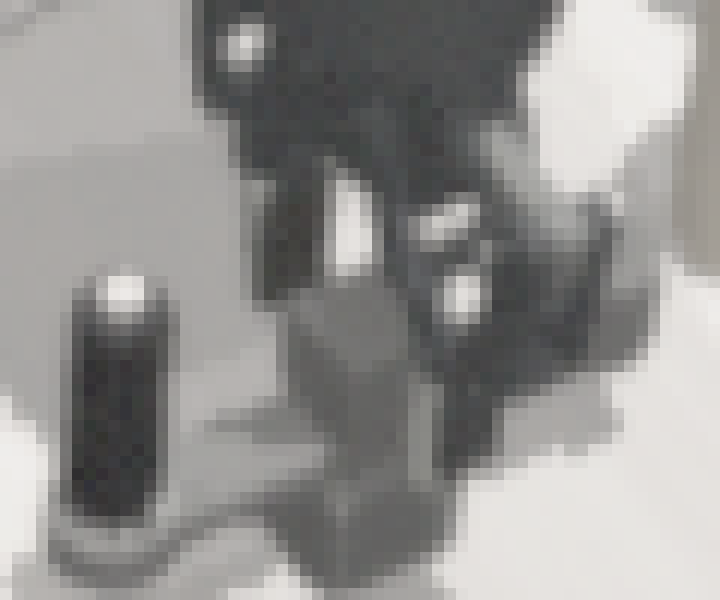

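Request:
servo_tool(rows=[{"fingers": 6.0, "x": -0.25, "y": 0, "z": 0, "turn": 0}, {"fingers": 4.5, "x": 0, "y": 0, "z": 0, "turn": 0}, {"fingers": 3.5, "x": 0, "y": 0, "z": 0, "turn": 0}, {"fingers": 3.0, "x": 0, "y": 0, "z": 0, "turn": 0}, {"fingers": 2.5, "x": 0, "y": 0, "z": 0, "turn": 0}, {"fingers": 2.5, "x": 0, "y": 0, "z": 0, "turn": 0}, {"fingers": 2.5, "x": 0, "y": 0, "z": 0, "turn": 0}, {"fingers": 2.5, "x": 0, "y": 0, "z": 0, "turn": 0}])

```text
clock: 4.98
position: [547.8, -279.6, 43.9]
ee_rot: [0.999, 0.049, 0.0, 0.0]
contact_force: [-1.2, -1.7, 5.2]
gripper_width: 29.3
```

```bash
python3 st.py
```

```text
t 4.98 pos [ 547.8 -279.6   43.9] toolx deg 5.56 tilt 0.04 F [-1.2 -1.7  5.2] T [-0.1   0.38  0.04] w 29.3 j [-0.21  0.55 -0.24  0.   -0.78  1.88]
```

Request:
servo_tool(rows=[{"fingers": 2.5, "x": 0, "y": 0, "z": -0.5, "turn": 0}, {"fingers": 2.5, "x": 0, "y": 0, "z": -1, "turn": 0}, {"fingers": 2.5, "x": 0, "y": 0, "z": -2, "turn": 0}, {"fingers": 2.5, "x": 0, "y": 0, "z": -2.5, "turn": 0}, {"fingers": 2.5, "x": 0, "y": 0, "z": -2.5, "turn": 0}, {"fingers": 2.5, "x": 0, "y": 0, "z": -2.5, "turn": 0}, {"fingers": 2.5, "x": 0, "y": 0, "z": -2, "turn": 0}, {"fingers": 2.5, "x": 0, "y": 0, "z": -1, "turn": 0}, {"fingers": 2.5, "x": 0, "y": 0, "z": -0.5, "turn": 0}, {"fingers": 2.5, "x": 0, "y": 0, "z": 0, "turn": 0}])

```text
clock: 5.82
position: [547.5, -279.1, 188.5]
ee_rot: [0.999, 0.048, 0.0, -0.0]
contact_force: [-0.3, -0.3, -4.8]
gripper_width: 28.8
```

Request:
servo_tool(rows=[{"fingers": 2.5, "x": 0, "y": 0, "z": 0, "turn": 3}, {"fingers": 2.5, "x": 0, "y": 0, "z": 0, "turn": 5}, {"fingers": 2.5, "x": 0, "y": 0, "z": 0, "turn": 6}, {"fingers": 2.5, "x": 0, "y": 0, "z": 0, "turn": 6}, {"fingers": 2.5, "x": 0, "y": 0, "z": 0, "turn": 5}, {"fingers": 2.5, "x": 0, "y": 0, "z": 0, "turn": 3.4}, {"fingers": 2.5, "x": 0, "y": 0, "z": 0, "turn": 0}, {"fingers": 2.5, "x": 0, "y": 0, "z": 0, "turn": 0}])

```text
clock: 6.48
position: [546.7, -278.9, 186.3]
ee_rot: [0.98, -0.197, -0.002, -0.0]
contact_force: [0.3, 0.8, -4.6]
gripper_width: 29.3
```

```bash
python3 st.py
python3 - <<'E'
from h import *
im,d=arm.get_image("side");np.save("s5.npy",im)
cv2.imwrite("pics/s5.png",cv2.resize(im[130:290,260:430,::-1],None,fx=4,fy=3.7))
E
```

```text
t 6.48 pos [ 546.7 -278.9  186.3] toolx deg -22.78 tilt 0.21 F [ 0.3  0.8 -4.6] T [-0.03 -0.06 -0.03] w 29.3 j [-0.21  0.4  -0.08 -0.   -1.09  1.38]
```

View pics/s5.png

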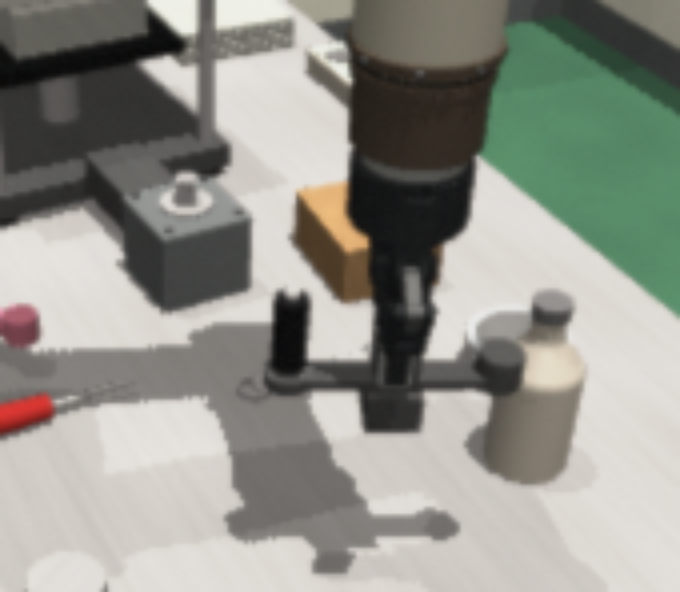

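Request:
servo_tool(rows=[{"fingers": 2.5, "x": -0.31, "y": -0.86, "z": 0, "turn": 0}, {"fingers": 2.5, "x": -0.72, "y": -2.0, "z": 0, "turn": 0}, {"fingers": 2.5, "x": -1.03, "y": -2.86, "z": 0, "turn": 0}, {"fingers": 2.5, "x": -1.03, "y": -2.86, "z": 0, "turn": 0}, {"fingers": 2.5, "x": -1.03, "y": -2.86, "z": 0, "turn": 0}, {"fingers": 2.5, "x": -1.03, "y": -2.86, "z": 0, "turn": 0}, {"fingers": 2.5, "x": -1.03, "y": -2.86, "z": 0, "turn": 0}, {"fingers": 2.5, "x": -1.03, "y": -2.86, "z": 0, "turn": 0}, {"fingers": 2.5, "x": -1.03, "y": -2.86, "z": 0, "turn": 0}, {"fingers": 2.5, "x": -1.03, "y": -2.86, "z": 0, "turn": 0}])

```text
clock: 7.37
position: [561.6, -4.1, 188.3]
ee_rot: [0.98, -0.198, -0.0, -0.0]
contact_force: [1.1, -0.6, -4.8]
gripper_width: 29.1
```

Request:
servo_tool(rows=[{"fingers": 2.5, "x": -1.03, "y": -2.86, "z": 0, "turn": 0}, {"fingers": 2.5, "x": -1.03, "y": -2.86, "z": 0, "turn": 0}, {"fingers": 2.5, "x": -1.03, "y": -2.86, "z": 0, "turn": 0}, {"fingers": 2.5, "x": -0.72, "y": -2.0, "z": 0, "turn": 0}, {"fingers": 2.5, "x": -0.31, "y": -0.86, "z": 0, "turn": 0}, {"fingers": 2.5, "x": 0, "y": 0, "z": 0, "turn": 0}, {"fingers": 2.5, "x": 0, "y": 0, "z": 0, "turn": 0}, {"fingers": 2.5, "x": 0, "y": 0, "z": 0, "turn": 0}, {"fingers": 2.5, "x": 0, "y": 0, "z": 0, "turn": 0}])

```text
clock: 8.12
position: [568.3, 114.2, 188.3]
ee_rot: [0.98, -0.199, -0.0, 0.0]
contact_force: [-0.2, -1.0, -4.8]
gripper_width: 29.2
```

```bash
python3 st.py
python3 - <<'E'
from h import *
im,d=arm.get_image("side");np.save("s6.npy",im)
c=im[125:205,265:345,::-1];c=(255*(c/255.)**.6).astype(np.uint8)
cv2.imwrite("pics/s6.png",cv2.resize(c,None,fx=7,fy=7,interpolation=cv2.INTER_NEAREST))
im,d=arm.get_image("top");np.save("t6.npy",im)
c=im[160:230,225:305,::-1];c=(255*(c/255.)**.6).astype(np.uint8)
cv2.imwrite("pics/t6.png",cv2.resize(c,None,fx=7,fy=7,interpolation=cv2.INTER_NEAREST))
E
```

```text
t 8.12 pos [568.3 114.2 188.3] toolx deg -22.92 tilt 0.03 F [-0.2 -1.  -4.8] T [ 0.   -0.02 -0.03] w 29.2 j [ 0.48  0.34 -0.17  0.   -1.06  0.69]
```

View pics/s6.png

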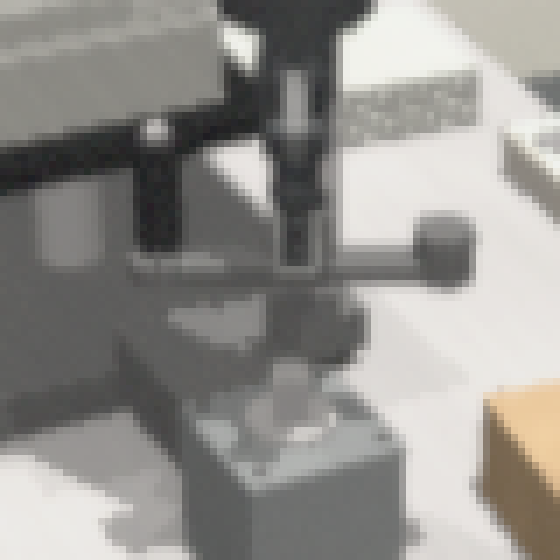

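View pics/t6.png

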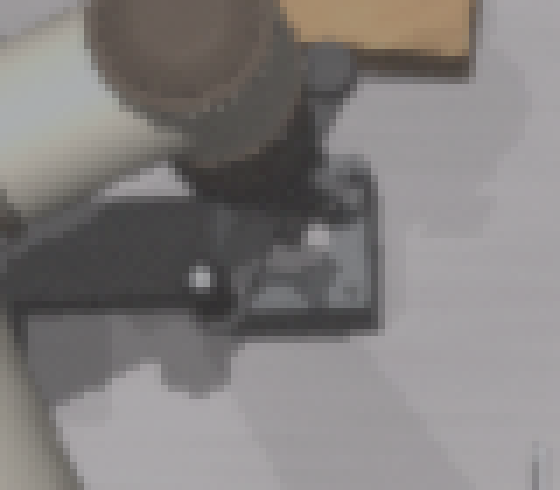

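Run:
```python
from h import *
im=np.load("s6.npy").astype(float).mean(2)
print("hub rows166-182"); print(im[158:184,298:320].astype(int))
print("handle"); print(im[146:160:3,280:296].astype(int))
print("cw"); print(im[152:170,320:336].astype(int))
P=[tf(p,568.3,114.2,np.radians(157.1),144.4) for p in CR]
overlay(np.load("s6.npy"),"side",P,(275,345,130,195),"o6",10)
```

```text
hub rows166-182
[[ 49  49  49  48  48  50  71  40  20  19  29  54  65  51  73 136 203 212
  212 213 212 210]
 [ 49  48  48  50  45  48  64  39  21  22  27  55  71  51  68 124 182 187
  188 188 187 186]
 [ 56  55  50  50  48  47  62  38  22  29  31  55  73  51  59  99 124 127
  126 126 127 125]
 [ 58  57  58  56  53  49  62  37  23  25  31  54  73  51  59  88  93  94
   93  94  93  93]
 [ 56  57  57  57  56  56  62  43  29  29  36  57  73  53  67  86  88  88
   87  88  88  88]
 [ 45  46  46  45  45  48  61  67  67  67  67  75  61  45  55  63  64  64
   64  64  65  64]
 [ 41  39  39  38  39  40  46  52  51  52  52  55  44  41  48  48  53  56
   56  55  57  58]
 [ 39  39  39  40  38  39  42  41  39  40  40  41  43  46  56  57  80 101
  108 110 116 119]
 [ 46  46  46  51  50  48  48  46  43  43  44  49  65  67  72  75  96 135
  169 175 180 191]
 [ 54  53  60  77  69  47  42  41  40  40  38  43  54  53  55  68  92 116
  158 187 194 201]
 [ 82  82  83  88  75  44  39  37  38  37  37  39  45  46  45  64  87  94
  118 161 192 197]
 [ 91  92  90  89  75  43  38  38  38  37  39  42  45  47  46
[... 2187 characters left out ...]
  72  68  61  88 171 206 209]
 [125 125 124 110  50  39  46  51  50  53  51  52  95 192 208 209]
 [ 93  93  91  84  46  39  41  44  45  47  46  49  99 200 210 210]
 [ 87  87  86  84  65  43  40  44  43  45  44  47 100 201 210 210]
 [ 63  63  64  62  56  45  41  42  43  44  43  48  99 201 209 209]
 [ 57  56  57  55  53  47  42  43  43  45  46  57 117 203 210 210]
 [119 119 119 118 114  92  68  65  57  59  72 106 160 207 212 211]
 [194 194 193 192 191 182 156 148 125 126 156 187 201 211 213 211]
 [211 214 213 212 212 210 202 199 195 195 201 210 211 212 212 212]
 [204 213 216 215 215 214 212 212 212 213 213 212 213 213 212 213]
 [197 203 212 214 215 214 214 213 213 213 214 215 213 213 213 213]]
```

View pics/o6.png

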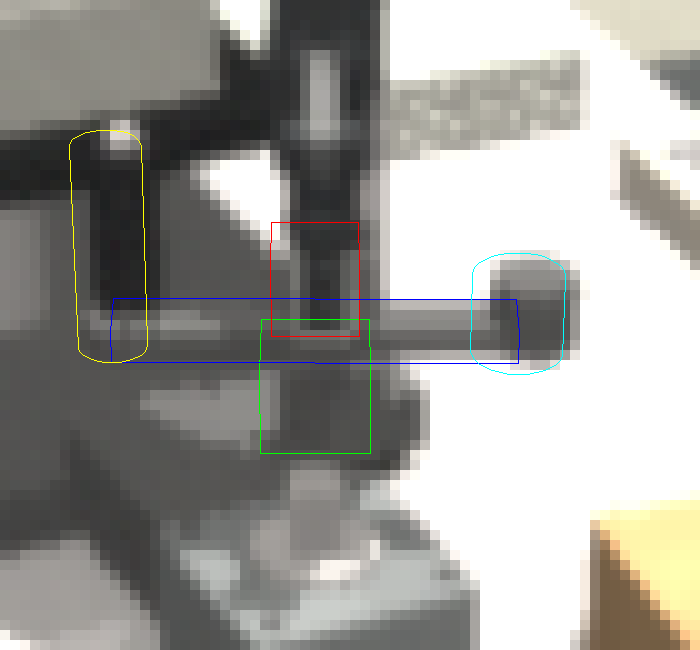

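Run:
```python
from h import *
from scipy.optimize import least_squares
a0=np.radians(-22.8)
Cc=cyl(0,0,24,90,94,128)
def fs(p,full=False):
    x,y,g=p
    c=proj("side",Cc+[x,y,0])
    sb=proj("side",tf(box(-9.5,9.5,-9.5,9.5,94,118),x,y,a0))
    tip=proj("side",tf(box(-7.5,7.5,-7.5,7.5,121.9,122),x,y,a0))
    gc=proj("side",tf(np.array([[-45,-45,90],[45,-45,90.]]),x,y,g))
    return np.r_[(c[:,0].min()+c[:,0].max())/2-306.05,(sb[:,0].min()+sb[:,0].max())/2-305.75,
      sb[:,1].max()-185.19,tip[:,1].min()-175.85,(gc-[[300.25,194.7],[321.5,189.4]]).ravel()*.6]
r=least_squares(fs,[567,117,0]);print("shaft side",r.x,r.fun.round(2))
yaw=np.radians(157.1)
def fc(p):
    x,y,w=p;z=144.4
    h=proj("side",tf(cyl(70,0,12,75,90),x,y,w,z));c=proj("side",tf(CR[4],x,y,w,z));b=proj("side",tf(CR[0],x,y,w,z))
    return np.r_[(h[:,0].min()+h[:,0].max())/2-287.0,(c.min(0)+c.max(0))/2-[327.9,160.6],(b[:,0].min()+.25-302.16)*.5,(w-yaw)*30]
r2=least_squares(fc,[568,114,yaw]);print("crank side",r2.x,r2.fun.round(2))
dw=r.x[:2]-r2.x[:2];t=np.radians(-22.9)
print("world move",dw,"tool",dw@[np.cos(t),np.sin(t)],dw@[np.sin(t),-np.cos(t)])
```

```text
shaft side [5.68072521e+02 1.16109007e+02 2.97137225e-02] [-0.18  0.09  0.22  0.39 -0.51 -0.34  0.66 -0.67]
crank side [574.24769362 114.06845373   2.74151005] [-0.06  0.02 -0.01  0.09 -0.01]
world move [-6.1751722   2.04055373] tool -6.482506839311329 0.5231790838013513
```

Request:
servo_tool(rows=[{"fingers": 2.5, "x": -0.33, "y": 0.03, "z": 0, "turn": 0}, {"fingers": 2.5, "x": -0.32, "y": 0.02, "z": 0, "turn": 0}, {"fingers": 2.5, "x": 0, "y": 0, "z": 0.5, "turn": 0}, {"fingers": 2.5, "x": 0, "y": 0, "z": 0.6, "turn": 0}, {"fingers": 2.5, "x": 0, "y": 0, "z": 0.4, "turn": 0}, {"fingers": 2.5, "x": 0, "y": 0, "z": 0, "turn": 0}, {"fingers": 2.5, "x": 0, "y": 0, "z": 0, "turn": 0}, {"fingers": 2.5, "x": 0, "y": 0, "z": 0, "turn": 0}])

```text
clock: 8.88
position: [562.6, 117.4, 173.3]
ee_rot: [0.98, -0.198, 0.0, 0.0]
contact_force: [-0.1, 0.5, -3.8]
gripper_width: 29.0
```

```bash
python3 st.py
python3 - <<'E'
from h import *
im,d=arm.get_image("side");np.save("s7.npy",im)
c=im[150:200,280:340,::-1];c=(255*(c/255.)**.6).astype(np.uint8)
cv2.imwrite("pics/s7.png",cv2.resize(c,None,fx=12,fy=12,interpolation=cv2.INTER_NEAREST))
im,d=arm.get_image("top");np.save("t7.npy",im)
s=arm.read_state()
P=[tf(p,s['position'][0],s['position'][1],np.radians(157.1),s['position'][2]-43.9) for p in CR]
overlay(im,"top",P,(235,295,160,215),"t7",12)
E
```

```text
t 8.88 pos [562.6 117.4 173.3] toolx deg -22.84 tilt 0.01 F [-0.1  0.5 -3.8] T [0.   0.02 0.  ] w 29.0 j [ 0.49  0.35 -0.2   0.   -1.02  0.68]
```

View pics/s7.png

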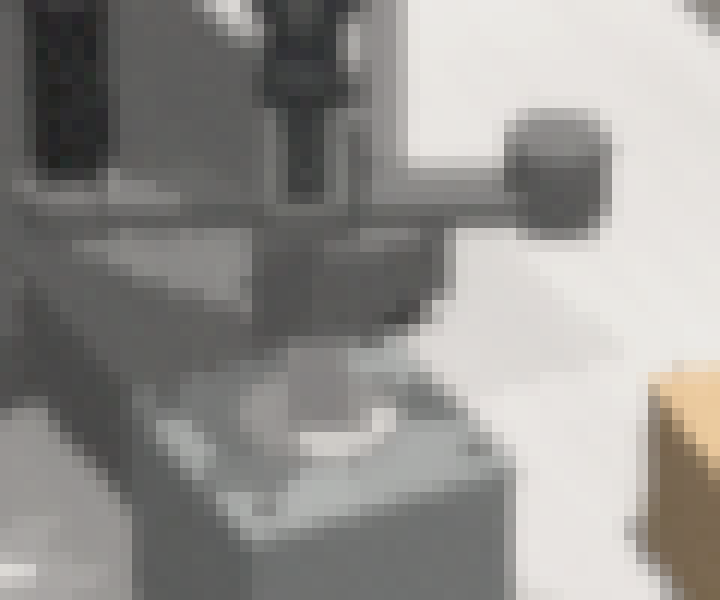

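View pics/t7.png

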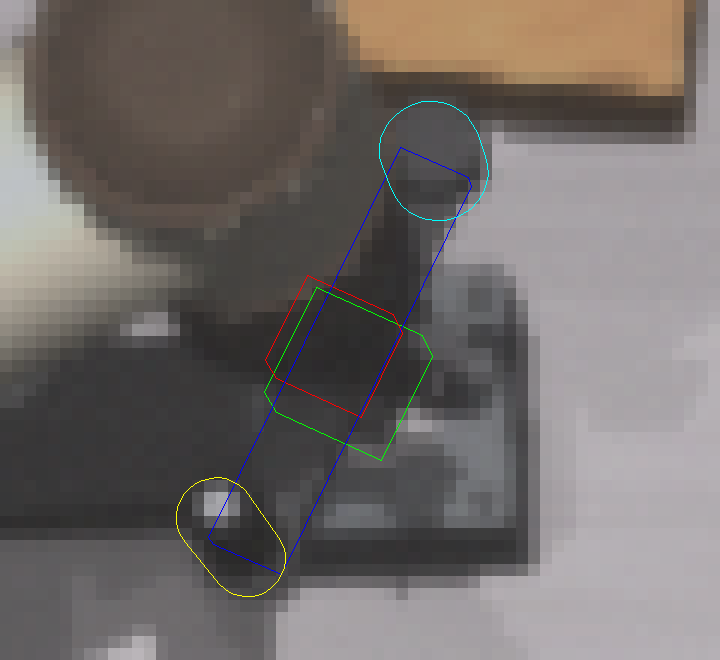

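Run:
```python
from h import *
im=np.load("t7.npy")
t=np.radians(-22.84);out=[]
for k in(0,4.5):
    P=[tf(p,562.6+k*np.cos(t),117.4+k*np.sin(t),np.radians(157.1),129.4) for p in CR]
    g=(255*np.clip(im/255./.6,0,1)**.5)
    overlay(g,"top",P[3:],(246,282,164,214),f"q{int(k)}",11);out.append(cv2.imread(f"pics/q{int(k)}.png"))
cv2.imwrite("pics/t8.png",np.hstack(out))
```

```text
(no output)
```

View pics/t8.png

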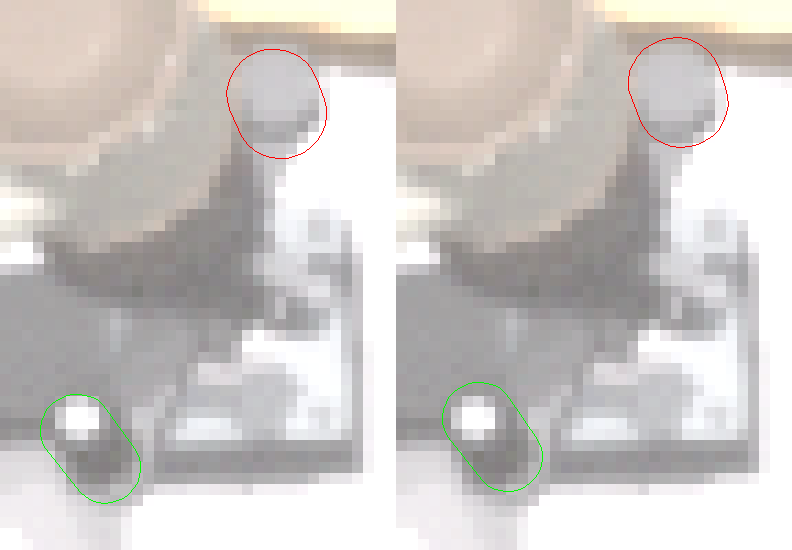

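Request:
servo_tool(rows=[{"fingers": 2.5, "x": 0.07, "y": 0, "z": 0.2, "turn": 0}, {"fingers": 2.5, "x": 0, "y": 0, "z": 0.2, "turn": 0}, {"fingers": 2.5, "x": 0, "y": 0, "z": 0.2, "turn": 0}, {"fingers": 2.5, "x": 0, "y": 0, "z": 0.15, "turn": 0}, {"fingers": 2.5, "x": 0, "y": 0, "z": 0.1, "turn": 0}, {"fingers": 2.5, "x": 0, "y": 0, "z": 0, "turn": 0}])

```text
clock: 9.48
position: [562.8, 117.0, 164.4]
ee_rot: [0.98, -0.198, -0.0, 0.0]
contact_force: [-0.1, 0.1, -4.7]
gripper_width: 29.0
```

Request:
servo_tool(rows=[{"fingers": 2.5, "x": 0, "y": 0, "z": 0.1, "turn": 0}, {"fingers": 2.5, "x": 0, "y": 0, "z": 0.1, "turn": 0}, {"fingers": 2.5, "x": 0, "y": 0, "z": 0, "turn": 0}])

```text
clock: 9.73
position: [562.9, 117.0, 162.6]
ee_rot: [0.98, -0.198, -0.0, 0.0]
contact_force: [1.0, -0.4, -4.7]
gripper_width: 29.4
```

Request:
servo_tool(rows=[{"fingers": 2.5, "x": 0, "y": 0, "z": 0.1, "turn": 0}, {"fingers": 2.5, "x": 0, "y": 0, "z": 0, "turn": 0}])

```text
clock: 9.9
position: [563.1, 117.1, 161.8]
ee_rot: [0.98, -0.198, 0.0, -0.0]
contact_force: [0.4, 0.1, -4.3]
gripper_width: 29.1
```

Request:
servo_tool(rows=[{"fingers": 2.5, "x": 0, "y": 0, "z": 0.1, "turn": 0}, {"fingers": 2.5, "x": 0, "y": 0, "z": 0, "turn": 0}])

```text
clock: 10.07
position: [563.3, 117.1, 161.4]
ee_rot: [0.98, -0.198, 0.0, -0.0]
contact_force: [-1.0, 0.0, -1.3]
gripper_width: 29.2
```

Request:
servo_tool(rows=[{"fingers": 2.5, "x": 0, "y": 0, "z": 0.1, "turn": 0}, {"fingers": 2.5, "x": 0, "y": 0, "z": 0, "turn": 0}])

```text
clock: 10.23
position: [562.7, 116.9, 159.4]
ee_rot: [0.98, -0.198, -0.0, 0.0]
contact_force: [-0.7, -1.7, -4.6]
gripper_width: 29.2
```

Request:
servo_tool(rows=[{"fingers": 2.5, "x": 0, "y": 0, "z": 0.1, "turn": 0}, {"fingers": 2.5, "x": 0, "y": 0, "z": 0.1, "turn": 0}, {"fingers": 2.5, "x": 0, "y": 0, "z": 0.1, "turn": 0}, {"fingers": 2.5, "x": 0, "y": 0, "z": 0, "turn": 0}])

```text
clock: 10.57
position: [562.7, 116.9, 156.2]
ee_rot: [0.98, -0.198, -0.0, 0.0]
contact_force: [0.0, -0.5, -5.7]
gripper_width: 28.9
```

Request:
servo_tool(rows=[{"fingers": 2.5, "x": 0, "y": 0, "z": 0.1, "turn": 0}, {"fingers": 2.5, "x": 0, "y": 0, "z": 0.1, "turn": 0}, {"fingers": 2.5, "x": 0, "y": 0, "z": 0.1, "turn": 0}, {"fingers": 2.5, "x": 0, "y": 0, "z": 0, "turn": 0}])

```text
clock: 10.9
position: [562.8, 116.9, 153.5]
ee_rot: [0.98, -0.198, -0.0, 0.0]
contact_force: [-0.2, -1.7, -5.2]
gripper_width: 29.6
```

```bash
python3 st.py
```

```text
t 10.9 pos [562.8 116.9 153.5] toolx deg -22.86 tilt 0.04 F [-0.2 -1.7 -5.2] T [-0.62  0.14  0.04] w 29.6 j [ 0.49  0.37 -0.23  0.   -0.98  0.69]
```

Request:
servo_tool(rows=[{"fingers": 2.5, "x": 0.02, "y": 0.05, "z": 0.1, "turn": 0}, {"fingers": 2.5, "x": 0, "y": 0, "z": 0.1, "turn": 0}, {"fingers": 2.5, "x": 0, "y": 0, "z": 0.1, "turn": 0}, {"fingers": 2.5, "x": 0, "y": 0, "z": 0.1, "turn": 0}, {"fingers": 2.5, "x": 0, "y": 0, "z": 0.1, "turn": 0}, {"fingers": 2.5, "x": 0, "y": 0, "z": 0, "turn": 0}])

```text
clock: 11.4
position: [563.0, 116.7, 148.5]
ee_rot: [0.98, -0.198, -0.0, -0.0]
contact_force: [0.1, 0.1, -5.0]
gripper_width: 28.9
```

Request:
servo_tool(rows=[{"fingers": 2.5, "x": 0, "y": 0, "z": 0.1, "turn": 0}, {"fingers": 2.5, "x": 0, "y": 0, "z": 0.1, "turn": 0}, {"fingers": 2.5, "x": 0, "y": 0, "z": 0.1, "turn": 0}, {"fingers": 2.5, "x": 0, "y": 0, "z": 0.1, "turn": 0}, {"fingers": 2.5, "x": 0, "y": 0, "z": 0.1, "turn": 0}, {"fingers": 2.5, "x": 0, "y": 0, "z": 0, "turn": 0}])

```text
clock: 11.9
position: [563.0, 116.6, 143.5]
ee_rot: [0.98, -0.198, -0.0, -0.0]
contact_force: [0.0, 0.5, -4.8]
gripper_width: 28.7
```

```bash
python3 st.py
```

```text
t 11.9 pos [563.  116.6 143.5] toolx deg -22.86 tilt 0.01 F [ 0.   0.5 -4.8] T [ 0.    0.02 -0.01] w 28.7 j [ 0.49  0.38 -0.24 -0.   -0.95  0.69]
```

Free and well centred. About 5.6 mm to go.

Request:
servo_tool(rows=[{"fingers": 2.5, "x": 0, "y": 0, "z": 0.1, "turn": 0}, {"fingers": 2.5, "x": 0, "y": 0, "z": 0.1, "turn": 0}, {"fingers": 2.5, "x": 0, "y": 0, "z": 0.1, "turn": 0}, {"fingers": 2.5, "x": 0, "y": 0, "z": 0.1, "turn": 0}, {"fingers": 2.5, "x": 0, "y": 0, "z": 0, "turn": 0}])

```text
clock: 12.32
position: [562.9, 116.6, 139.5]
ee_rot: [0.98, -0.198, -0.0, 0.0]
contact_force: [-0.6, 0.5, -4.7]
gripper_width: 29.5
```

Request:
servo_tool(rows=[{"fingers": 2.5, "x": 0, "y": 0, "z": 0.1, "turn": 0}, {"fingers": 2.5, "x": 0, "y": 0, "z": 0, "turn": 0}])

```text
clock: 12.48
position: [562.9, 116.5, 138.6]
ee_rot: [0.98, -0.198, -0.0, 0.0]
contact_force: [0.2, 0.1, -5.3]
gripper_width: 29.2
```

Request:
servo_tool(rows=[{"fingers": 2.5, "x": 0, "y": 0, "z": 0.05, "turn": 0}, {"fingers": 2.5, "x": 0, "y": 0, "z": 0, "turn": 0}])

```text
clock: 12.65
position: [563.0, 116.5, 138.3]
ee_rot: [0.98, -0.198, -0.0, -0.0]
contact_force: [0.3, -0.3, -5.4]
gripper_width: 29.1
```

Request:
servo_tool(rows=[{"fingers": 2.5, "x": 0, "y": 0, "z": 0.06, "turn": 0}, {"fingers": 2.5, "x": 0, "y": 0, "z": 0, "turn": 0}])

```text
clock: 12.82
position: [563.1, 116.5, 138.0]
ee_rot: [0.98, -0.198, 0.0, -0.0]
contact_force: [-0.5, -1.0, -3.3]
gripper_width: 28.8
```

Request:
servo_tool(rows=[{"fingers": 2.5, "x": 0, "y": 0, "z": 0.06, "turn": 0}, {"fingers": 2.5, "x": 0, "y": 0, "z": 0, "turn": 0}])

```text
clock: 12.98
position: [563.1, 116.5, 138.0]
ee_rot: [0.98, -0.198, 0.0, -0.0]
contact_force: [-1.2, -0.7, 1.4]
gripper_width: 28.8
```

Request:
servo_tool(rows=[{"fingers": 3.4, "x": 0, "y": 0, "z": 0, "turn": 0}, {"fingers": 5, "x": 0, "y": 0, "z": 0, "turn": 0}, {"fingers": 5, "x": 0, "y": 0, "z": 0, "turn": 0}, {"fingers": 5, "x": 0, "y": 0, "z": 0, "turn": 0}])

```text
clock: 13.32
position: [563.5, 116.7, 137.5]
ee_rot: [0.98, -0.198, 0.001, -0.0]
contact_force: [-0.1, 0.4, -1.3]
gripper_width: 50.5
```

Request:
servo_tool(rows=[{"fingers": 5, "x": 0, "y": 0, "z": -1, "turn": 0}, {"fingers": 5, "x": 0, "y": 0, "z": -2, "turn": 0}, {"fingers": 5, "x": 0, "y": 0, "z": -2.2, "turn": 0}, {"fingers": 5, "x": 0, "y": 0, "z": -2, "turn": 0}, {"fingers": 5, "x": 0, "y": 0, "z": -1, "turn": 0}, {"fingers": 5, "x": -2.2, "y": 0, "z": 0, "turn": 0}, {"fingers": 5, "x": -2.3, "y": 0, "z": 0, "turn": 0}, {"fingers": 5, "x": -2.15, "y": 0, "z": 0, "turn": 0}, {"fingers": 5, "x": 0, "y": 0, "z": 0, "turn": 0}, {"fingers": 5, "x": 0, "y": 0, "z": 0, "turn": 0}])

```text
clock: 14.15
position: [501.3, 142.7, 219.7]
ee_rot: [0.98, -0.197, 0.0, -0.0]
contact_force: [0.3, 0.1, -0.2]
gripper_width: 50.3
```

```bash
python3 st.py
python3 - <<'E'
from h import *
im,d=arm.get_image("side");np.save("s9.npy",im)
g=(255*np.clip(im/255.,0,1)**.6)
P=[tf(p,568.0,116.1,np.radians(157.1),94) for p in CR]
overlay(g,"side",P,(270,335,125,190),"s9",11)
E
```

```text
t 14.15 pos [501.3 142.7 219.7] toolx deg -22.76 tilt 0.06 F [ 0.3  0.1 -0.2] T [-0.01 -0.06 -0.04] w 50.3 j [ 0.59  0.22 -0.26  0.   -1.09  0.58]
```

View pics/s9.png

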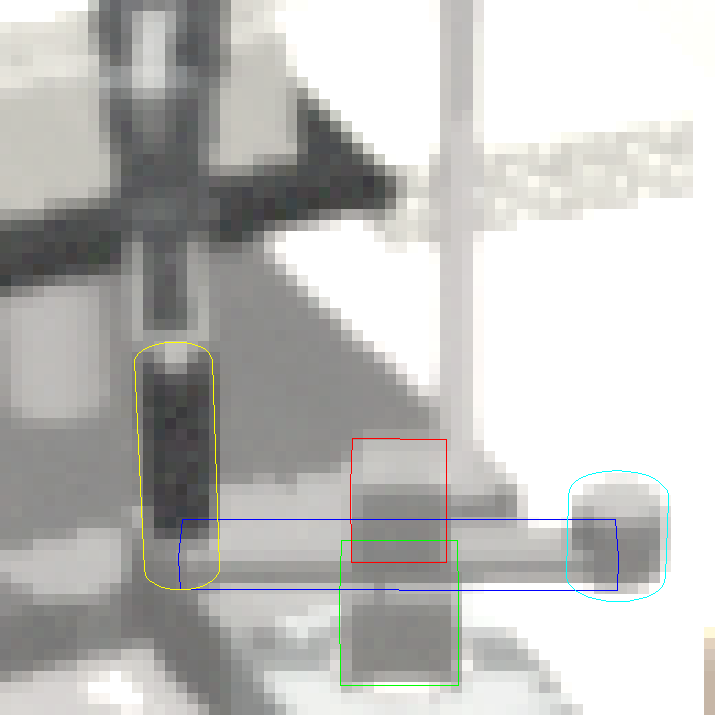

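Request:
servo_tool(rows=[{"fingers": 5, "x": 0.1, "y": 0, "z": 0.7, "turn": 0}, {"fingers": 5, "x": 0, "y": 0, "z": 1.2, "turn": 0}, {"fingers": 5, "x": 0, "y": 0, "z": 1.5, "turn": 0}, {"fingers": 5, "x": 0, "y": 0, "z": 1.3, "turn": 0}, {"fingers": 4, "x": 0, "y": 0, "z": 0.7, "turn": 0}, {"fingers": 3.5, "x": 0, "y": 0, "z": 0.3, "turn": 0}, {"fingers": 3, "x": 0, "y": 0, "z": 0, "turn": 0}, {"fingers": 3, "x": 0, "y": 0, "z": 0, "turn": 0}])

```text
clock: 14.87
position: [503.2, 142.0, 162.3]
ee_rot: [0.98, -0.198, 0.0, -0.0]
contact_force: [-0.1, -0.2, -0.1]
gripper_width: 30.2
```

Request:
servo_tool(rows=[{"fingers": 2.6, "x": 0, "y": 0, "z": 0, "turn": 0}, {"fingers": 2.3, "x": 0, "y": 0, "z": 0, "turn": 0}, {"fingers": 2, "x": 0, "y": 0, "z": 0, "turn": 0}, {"fingers": 2, "x": 0, "y": 0, "z": 0, "turn": 0}, {"fingers": 2, "x": 0, "y": 0, "z": 0, "turn": 0}])

```text
clock: 15.28
position: [503.1, 142.2, 162.9]
ee_rot: [0.98, -0.198, 0.001, -0.0]
contact_force: [-0.4, 1.0, 2.9]
gripper_width: 22.3
```

```bash
python3 st.py
```

```text
t 15.28 pos [503.1 142.2 162.9] toolx deg -22.83 tilt 0.1 F [-0.4  1.   2.9] T [-0.04  0.1   0.01] w 22.3 j [ 0.59  0.27 -0.34  0.   -0.95  0.59]
```

```bash
cat > tab.py <<'E'
import numpy as np,sys,json
a,b,n=map(float,sys.argv[1:4]);f=np.radians(np.linspace(a,b,int(n)+1))
P=np.round(7*np.stack([np.cos(f),np.sin(f)],-1),2);D=np.diff(P,axis=0).round(2)
for i in range(0,len(D),10): print(json.dumps([{"fingers":2,"x":float(d[0]),"y":float(d[1]),"z":0,"turn":0} for d in D[i:i+10]]))
E
python3 tab.py 180 230 5; python3 tab.py 230 590 24
```

```text
[{"fingers": 2, "x": 0.11, "y": -1.22, "z": 0, "turn": 0}, {"fingers": 2, "x": 0.31, "y": -1.17, "z": 0, "turn": 0}, {"fingers": 2, "x": 0.52, "y": -1.11, "z": 0, "turn": 0}, {"fingers": 2, "x": 0.7, "y": -1.0, "z": 0, "turn": 0}, {"fingers": 2, "x": 0.86, "y": -0.86, "z": 0, "turn": 0}]
[{"fingers": 2, "x": 1.54, "y": -0.98, "z": 0, "turn": 0}, {"fingers": 2, "x": 1.74, "y": -0.55, "z": 0, "turn": 0}, {"fingers": 2, "x": 1.83, "y": -0.08, "z": 0, "turn": 0}, {"fingers": 2, "x": 1.78, "y": 0.39, "z": 0, "turn": 0}, {"fingers": 2, "x": 1.63, "y": 0.85, "z": 0, "turn": 0}, {"fingers": 2, "x": 1.34, "y": 1.23, "z": 0, "turn": 0}, {"fingers": 2, "x": 0.98, "y": 1.54, "z": 0, "turn": 0}, {"fingers": 2, "x": 0.55, "y": 1.74, "z": 0, "turn": 0}, {"fingers": 2, "x": 0.08, "y": 1.83, "z": 0, "turn": 0}, {"fingers": 2, "x": -0.39, "y": 1.78, "z": 0, "turn": 0}]
[{"fingers": 2, "x": -0.85, "y": 1.63, "z": 0, "turn": 0}, {"fingers": 2, "x": -1.23, "y": 1.34, "z": 0, "turn": 0}, {"fingers": 2, "x": -1.54, "y": 0.98, "z": 0, "turn": 0}, {"fingers": 2, "x": -1.74, "y": 0.55, "z": 0, "turn": 0}, {"fingers": 2, "x": -1.83, "y": 0.08, "z": 0, "turn": 0}, {"fingers": 2, "x": -1.78, "y": -0.39, "z": 0, "turn": 0}, {"fingers": 2, "x": -1.63, "y": -0.85, "z": 0, "turn": 0}, {"fingers": 2, "x": -1.34, "y": -1.23, "z": 0, "turn": 0}, {"fingers": 2, "x": -0.98, "y": -1.54, "z": 0, "turn": 0}, {"fingers": 2, "x": -0.55, "y": -1.74, "z": 0, "turn": 0}]
[{"fingers": 2, "x": -0.08, "y": -1.83, "z": 0, "turn": 0}, {"fingers": 2, "x": 0.39, "y": -1.78, "z": 0, "turn": 0}, {"fingers": 2, "x": 0.85, "y": -1.63, "z": 0, "turn": 0}, {"fingers": 2, "x": 1.23, "y": -1.34, "z": 0, "turn": 0}]
```

Request:
servo_tool(rows=[{"fingers": 2, "x": 0.11, "y": -1.22, "z": 0, "turn": 0}, {"fingers": 2, "x": 0.31, "y": -1.17, "z": 0, "turn": 0}])

```text
clock: 15.45
position: [515.4, 161.7, 162.7]
ee_rot: [0.98, -0.198, -0.0, 0.001]
contact_force: [-0.7, -5.1, 3.0]
gripper_width: 22.5
```

Request:
servo_tool(rows=[{"fingers": 2, "x": 0.52, "y": -1.11, "z": 0, "turn": 0}, {"fingers": 2, "x": 0.7, "y": -1.0, "z": 0, "turn": 0}, {"fingers": 2, "x": 0.86, "y": -0.86, "z": 0, "turn": 0}])

```text
clock: 15.7
position: [546.3, 181.5, 162.5]
ee_rot: [0.98, -0.198, -0.001, 0.002]
contact_force: [-2.9, -5.5, 5.8]
gripper_width: 22.6
```

```bash
python3 st.py
```

```text
t 15.7 pos [546.3 181.5 162.5] toolx deg -22.78 tilt 0.25 F [-2.9 -5.5  5.8] T [-1.91  0.91 -0.02] w 22.6 j [ 0.6   0.36 -0.21  0.   -1.    0.57]
```

Request:
servo_tool(rows=[{"fingers": 2, "x": 1.54, "y": -0.98, "z": 0, "turn": 0}, {"fingers": 2, "x": 1.74, "y": -0.55, "z": 0, "turn": 0}, {"fingers": 2, "x": 1.83, "y": -0.08, "z": 0, "turn": 0}, {"fingers": 2, "x": 1.78, "y": 0.39, "z": 0, "turn": 0}, {"fingers": 2, "x": 1.63, "y": 0.85, "z": 0, "turn": 0}])

```text
clock: 16.12
position: [626.5, 153.4, 162.3]
ee_rot: [0.98, -0.197, -0.001, 0.0]
contact_force: [-7.0, 2.6, 6.7]
gripper_width: 22.6
```

Request:
servo_tool(rows=[{"fingers": 2, "x": 1.34, "y": 1.23, "z": 0, "turn": 0}, {"fingers": 2, "x": 0.98, "y": 1.54, "z": 0, "turn": 0}, {"fingers": 2, "x": 0.55, "y": 1.74, "z": 0, "turn": 0}, {"fingers": 2, "x": 0.08, "y": 1.83, "z": 0, "turn": 0}, {"fingers": 2, "x": -0.39, "y": 1.78, "z": 0, "turn": 0}])

```text
clock: 16.53
position: [621.7, 69.1, 162.9]
ee_rot: [0.98, -0.198, 0.003, -0.002]
contact_force: [1.8, 3.8, 3.4]
gripper_width: 22.7
```

```bash
python3 st.py
```

```text
t 16.53 pos [621.7  69.1 162.9] toolx deg -22.82 tilt 0.43 F [1.8 3.8 3.4] T [ 1.51 -0.24 -0.06] w 22.7 j [ 0.37  0.44 -0.09 -0.   -1.04  0.8 ]
```

Request:
servo_tool(rows=[{"fingers": 2, "x": -0.85, "y": 1.63, "z": 0, "turn": 0}, {"fingers": 2, "x": -1.23, "y": 1.34, "z": 0, "turn": 0}, {"fingers": 2, "x": -1.54, "y": 0.98, "z": 0, "turn": 0}, {"fingers": 2, "x": -1.74, "y": 0.55, "z": 0, "turn": 0}, {"fingers": 2, "x": -1.83, "y": 0.08, "z": 0, "turn": 0}, {"fingers": 2, "x": -1.78, "y": -0.39, "z": 0, "turn": 0}, {"fingers": 2, "x": -1.63, "y": -0.85, "z": 0, "turn": 0}, {"fingers": 2, "x": -1.34, "y": -1.23, "z": 0, "turn": 0}, {"fingers": 2, "x": -0.98, "y": -1.54, "z": 0, "turn": 0}, {"fingers": 2, "x": -0.55, "y": -1.74, "z": 0, "turn": 0}])

```text
clock: 17.37
position: [498.8, 130.6, 162.8]
ee_rot: [0.98, -0.198, 0.0, 0.001]
contact_force: [3.4, -5.7, -0.8]
gripper_width: 22.9
```

Request:
servo_tool(rows=[{"fingers": 2, "x": -0.08, "y": -1.83, "z": 0, "turn": 0}, {"fingers": 2, "x": 0.39, "y": -1.78, "z": 0, "turn": 0}, {"fingers": 2, "x": 0.85, "y": -1.63, "z": 0, "turn": 0}, {"fingers": 2, "x": 1.23, "y": -1.34, "z": 0, "turn": 0}])

```text
clock: 17.7
position: [546.5, 181.8, 162.4]
ee_rot: [0.98, -0.197, -0.001, 0.002]
contact_force: [-2.5, -8.0, 5.4]
gripper_width: 22.6
```

```bash
python3 st.py
python3 - <<'E'
from h import *
im,d=arm.get_image("side");np.save("s10.npy",im)
cv2.imwrite("pics/s10.png",cv2.resize(im[80:220,220:345,::-1],None,fx=5,fy=5,interpolation=cv2.INTER_CUBIC))
E
```

```text
t 17.7 pos [546.5 181.8 162.4] toolx deg -22.74 tilt 0.29 F [-2.5 -8.   5.4] T [-2.93  0.63 -0.01] w 22.6 j [ 0.6   0.36 -0.21  0.   -1.    0.57]
```

View pics/s10.png

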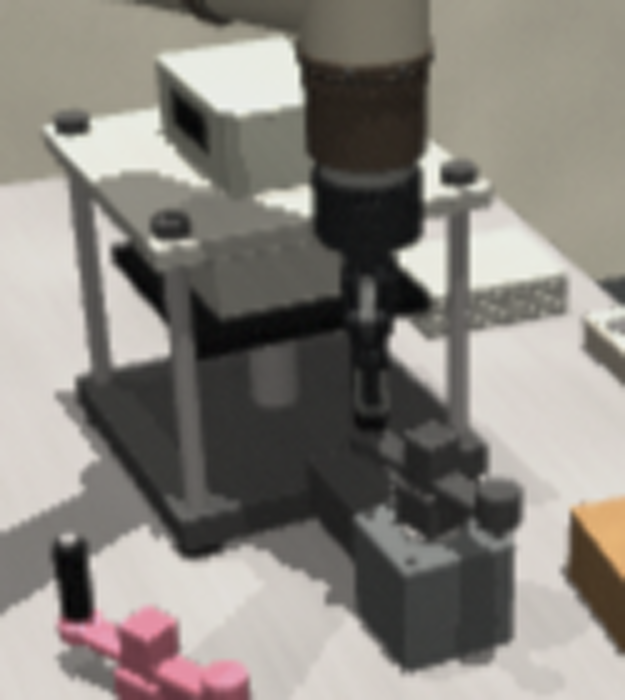

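Request:
servo_tool(rows=[{"fingers": 2, "x": 1.54, "y": -0.93, "z": 0, "turn": 0}, {"fingers": 2, "x": 1.74, "y": -0.55, "z": 0, "turn": 0}, {"fingers": 2, "x": 1.83, "y": -0.08, "z": 0, "turn": 0}, {"fingers": 2, "x": 1.78, "y": 0.39, "z": 0, "turn": 0}, {"fingers": 2, "x": 1.63, "y": 0.85, "z": 0, "turn": 0}, {"fingers": 2, "x": 1.34, "y": 1.23, "z": 0, "turn": 0}, {"fingers": 2, "x": 0.98, "y": 1.54, "z": 0, "turn": 0}, {"fingers": 2, "x": 0.55, "y": 1.74, "z": 0, "turn": 0}, {"fingers": 2, "x": 0.08, "y": 1.83, "z": 0, "turn": 0}, {"fingers": 2, "x": -0.39, "y": 1.78, "z": 0, "turn": 0}])

```text
clock: 18.58
position: [621.8, 69.0, 162.8]
ee_rot: [0.98, -0.198, 0.003, -0.003]
contact_force: [2.0, 5.4, 2.8]
gripper_width: 22.8
```

Request:
servo_tool(rows=[{"fingers": 2, "x": -0.85, "y": 1.63, "z": 0, "turn": 0}, {"fingers": 2, "x": -1.23, "y": 1.34, "z": 0, "turn": 0}, {"fingers": 2, "x": -1.54, "y": 0.98, "z": 0, "turn": 0}, {"fingers": 2, "x": -1.74, "y": 0.55, "z": 0, "turn": 0}, {"fingers": 2, "x": -1.83, "y": 0.08, "z": 0, "turn": 0}, {"fingers": 2, "x": -1.78, "y": -0.39, "z": 0, "turn": 0}, {"fingers": 2, "x": -1.63, "y": -0.85, "z": 0, "turn": 0}, {"fingers": 2, "x": -1.34, "y": -1.23, "z": 0, "turn": 0}, {"fingers": 2, "x": -0.98, "y": -1.54, "z": 0, "turn": 0}])

```text
clock: 19.33
position: [497.0, 111.9, 162.8]
ee_rot: [0.98, -0.198, 0.0, 0.001]
contact_force: [2.4, -3.9, 2.5]
gripper_width: 22.2
```

```bash
python3 st.py
python3 - <<'E'
from h import *
im,d=arm.get_image("side");np.save("s11.npy",im)
a=np.load("side0im.npy")
f=lambda m:cv2.resize((255*(m[110:165,240:305,::-1]/255.)**.6).astype(np.uint8),None,fx=6,fy=6,interpolation=cv2.INTER_NEAREST)
cv2.imwrite("pics/s11.png",np.hstack([f(a),f(im)]))
E
python3 tab.py 5 185 18;python3 tab.py 185 365 18
```

```text
t 19.33 pos [497.  111.9 162.8] toolx deg -22.86 tilt 0.08 F [ 2.4 -3.9  2.5] T [-1.4  -0.83 -0.03] w 22.2 j [ 0.54  0.25 -0.37  0.   -0.95  0.63]
[{"fingers": 2, "x": -0.21, "y": 1.2, "z": 0, "turn": 0}, {"fingers": 2, "x": -0.42, "y": 1.15, "z": 0, "turn": 0}, {"fingers": 2, "x": -0.61, "y": 1.06, "z": 0, "turn": 0}, {"fingers": 2, "x": -0.78, "y": 0.93, "z": 0, "turn": 0}, {"fingers": 2, "x": -0.93, "y": 0.78, "z": 0, "turn": 0}, {"fingers": 2, "x": -1.06, "y": 0.61, "z": 0, "turn": 0}, {"fingers": 2, "x": -1.15, "y": 0.42, "z": 0, "turn": 0}, {"fingers": 2, "x": -1.2, "y": 0.21, "z": 0, "turn": 0}, {"fingers": 2, "x": -1.22, "y": 0.0, "z": 0, "turn": 0}, {"fingers": 2, "x": -1.2, "y": -0.21, "z": 0, "turn": 0}]
[{"fingers": 2, "x": -1.15, "y": -0.42, "z": 0, "turn": 0}, {"fingers": 2, "x": -1.06, "y": -0.61, "z": 0, "turn": 0}, {"fingers": 2, "x": -0.93, "y": -0.78, "z": 0, "turn": 0}, {"fingers": 2, "x": -0.78, "y": -0.93, "z": 0, "turn": 0}, {"fingers": 2, "x": -0.61, "y": -1.06, "z": 0, "turn": 0}, {"fingers": 2, "x": -0.42, "y": -1.15, "z": 0, "turn": 0}, {"fingers": 2, "x": 
[... 424 characters left out ...]
z": 0, "turn": 0}, {"fingers": 2, "x": 1.15, "y": -0.42, "z": 0, "turn": 0}, {"fingers": 2, "x": 1.2, "y": -0.21, "z": 0, "turn": 0}, {"fingers": 2, "x": 1.22, "y": 0.0, "z": 0, "turn": 0}, {"fingers": 2, "x": 1.2, "y": 0.21, "z": 0, "turn": 0}]
[{"fingers": 2, "x": 1.15, "y": 0.42, "z": 0, "turn": 0}, {"fingers": 2, "x": 1.06, "y": 0.61, "z": 0, "turn": 0}, {"fingers": 2, "x": 0.93, "y": 0.78, "z": 0, "turn": 0}, {"fingers": 2, "x": 0.78, "y": 0.93, "z": 0, "turn": 0}, {"fingers": 2, "x": 0.61, "y": 1.06, "z": 0, "turn": 0}, {"fingers": 2, "x": 0.42, "y": 1.15, "z": 0, "turn": 0}, {"fingers": 2, "x": 0.21, "y": 1.2, "z": 0, "turn": 0}, {"fingers": 2, "x": 0.0, "y": 1.22, "z": 0, "turn": 0}]
```

View pics/s11.png

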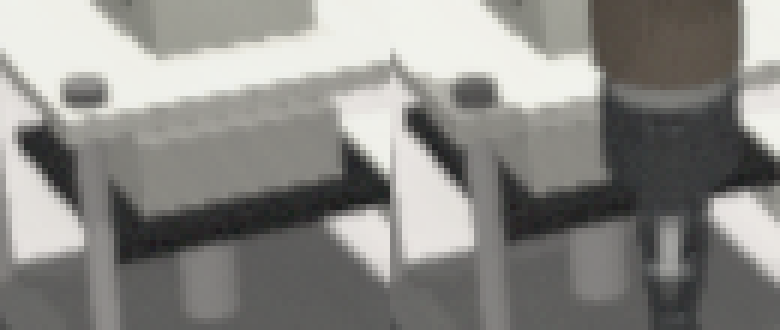

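Request:
servo_tool(rows=[{"fingers": 2, "x": 0, "y": 0, "z": 0, "turn": 0}, {"fingers": 2, "x": 0, "y": 0, "z": 0, "turn": 0}])

```text
clock: 19.55
position: [497.5, 113.6, 162.9]
ee_rot: [0.98, -0.197, -0.0, -0.001]
contact_force: [-5.8, 0.9, 8.8]
gripper_width: 22.8
```

Request:
servo_tool(rows=[{"fingers": 2, "x": -0.09, "y": 0.04, "z": 0, "turn": 0}, {"fingers": 2, "x": 0, "y": 0, "z": 0, "turn": 0}])

```text
clock: 19.72
position: [497.3, 113.5, 162.8]
ee_rot: [0.98, -0.198, 0.001, -0.001]
contact_force: [-3.2, 0.8, 7.1]
gripper_width: 23.0
```

Request:
servo_tool(rows=[{"fingers": 2, "x": -0.09, "y": 0.04, "z": 0, "turn": 0}, {"fingers": 2, "x": 0, "y": 0, "z": 0, "turn": 0}])

```text
clock: 19.88
position: [497.0, 113.3, 162.6]
ee_rot: [0.98, -0.198, 0.001, -0.001]
contact_force: [0.9, 0.3, 3.4]
gripper_width: 22.9
```

Run:
```python
from h import *
a=np.load("side0im.npy");b=np.load("s11.npy")
f=lambda m:cv2.resize((255*np.clip(m[118:152,255:300,::-1]/200.,0,1)**.8).astype(np.uint8),None,fx=8.8,fy=14,interpolation=cv2.INTER_NEAREST)
cv2.imwrite("pics/s12.png",np.hstack([f(a),f(b)]))
g=a.astype(float).mean(2);h=b.astype(float).mean(2)
for c in(264,268,272,280,288): print(c,g[122:150,c].astype(int),h[122:150,c].astype(int) if c<274 else'')
```

```text
264 [226 226 226 227 225 192 135 112 106 106 114 116  94  88  89  88  87  88
  88  87  87  89  87  72  38  16  14  13] [229 229 229 230 227 196 138 114 108  99  93  90  90  90  90  90  89  88
  88  87  50  17  14  12  12   8  11  29]
268 [228 227 228 228 218 153 112 106 108 112 113  97  88  88  89  89  88  89
  89  88  88  89  87  49  16  12  12  11] [230 230 231 230 221 155 115 108 107  95  90  91  91  90  90  90  89  88
  87  53  21  14  15   9  13  10  24  50]
272 [227 228 229 224 156 114 108 105 103 112 107  94  88  88  88  88  86  88
  89  88  88  90  52  19  14  12  11   9] [230 230 231 227 159 117 111 107  89  87  88  90  89  89  89  90  89  87
  58  28  12  15   9   9  10  30  71  82]
280 [229 226 188 134 112 109 109 115 117  95  88  86  87  86  88  88  89  88
  89  85  57  27  15  15  11   8  11  21] 
288 [224 157 111 106 113 113 113 101  91  88  89  88  87  87  87  89  89  87
  71  39  16  13  12   7   9  17  40  45]
```

View pics/s12.png

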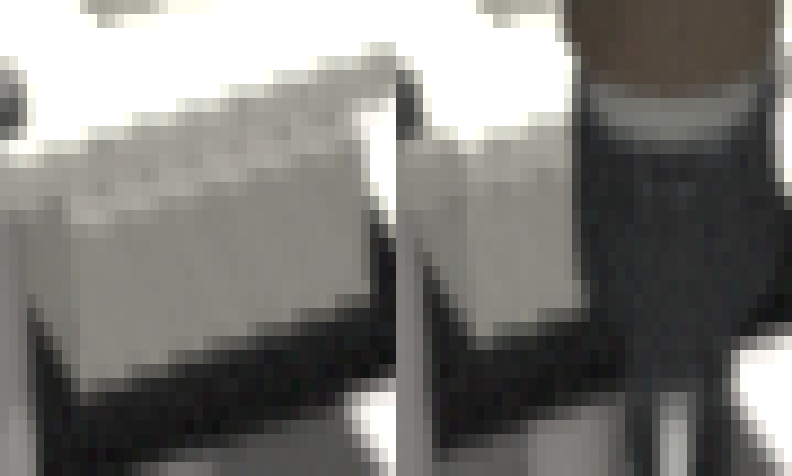

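```bash
cat > t2.py <<'E'
import numpy as np,sys
a,b,s,r=map(float,sys.argv[1:5])
f=np.arange(a,b+1e-6,s);P=r/10*np.stack([np.cos(np.radians(f)),np.sin(np.radians(f))],-1)
P=np.round(P,2);D=np.diff(P,axis=0)
print(" ".join(f"{f[i]:.0f}:{D[i][0]/2:.3f},{D[i][1]/2:.3f}" for i in range(len(D))))
E
python3 t2.py 155 540 3 71
```

```text
155:-0.075,-0.170 158:-0.065,-0.175 161:-0.055,-0.175 164:-0.050,-0.180 167:-0.035,-0.185 170:-0.030,-0.180 173:-0.015,-0.185 176:-0.010,-0.190 179:0.000,-0.185 182:0.015,-0.185 185:0.020,-0.185 188:0.030,-0.180 191:0.040,-0.185 194:0.050,-0.180 197:0.060,-0.175 200:0.065,-0.170 203:0.080,-0.170 206:0.085,-0.165 209:0.095,-0.160 212:0.100,-0.155 215:0.115,-0.150 218:0.115,-0.145 221:0.125,-0.135 224:0.135,-0.130 227:0.140,-0.125 230:0.145,-0.115 233:0.150,-0.110 236:0.155,-0.100 239:0.165,-0.090 242:0.165,-0.080 245:0.170,-0.075 248:0.175,-0.065 251:0.175,-0.055 254:0.180,-0.050 257:0.185,-0.035 260:0.180,-0.030 263:0.185,-0.015 266:0.190,-0.010 269:0.185,0.000 272:0.185,0.015 275:0.185,0.020 278:0.180,0.030 281:0.185,0.040 284:0.180,0.050 287:0.175,0.060 290:0.170,0.065 293:0.170,0.080 296:0.165,0.085 299:0.160,0.095 302:0.155,0.100 305:0.150,0.115 308:0.145,0.115 311:0.135,0.125 314:0.130,0.135 317:0.125,0.140 320:0.115,0.145 323:0.110,0.150 326:0.100,0.155 329:0.090,0.165 332:0.080,0.165 335:0.075,0.170 338:0.065,0.175 341:0.055,0.175 344:0.050,0.180 347:0.035,0.185 350:0.030,0.18
[... 381 characters left out ...]
65,0.090 422:-0.165,0.080 425:-0.170,0.075 428:-0.175,0.065 431:-0.175,0.055 434:-0.180,0.050 437:-0.185,0.035 440:-0.180,0.030 443:-0.185,0.015 446:-0.190,0.010 449:-0.185,0.000 452:-0.185,-0.015 455:-0.185,-0.020 458:-0.180,-0.030 461:-0.185,-0.040 464:-0.180,-0.050 467:-0.175,-0.060 470:-0.170,-0.065 473:-0.170,-0.080 476:-0.165,-0.085 479:-0.160,-0.095 482:-0.155,-0.100 485:-0.150,-0.115 488:-0.145,-0.115 491:-0.135,-0.125 494:-0.130,-0.135 497:-0.125,-0.140 500:-0.115,-0.145 503:-0.110,-0.150 506:-0.100,-0.155 509:-0.090,-0.165 512:-0.080,-0.165 515:-0.075,-0.170 518:-0.065,-0.175 521:-0.055,-0.175 524:-0.050,-0.180 527:-0.035,-0.185 530:-0.030,-0.180 533:-0.015,-0.185 536:-0.010,-0.190
```

Request:
servo_tool(rows=[{"fingers": 2, "x": -0.08, "y": -0.165, "z": 0, "turn": 0}, {"fingers": 2, "x": -0.08, "y": -0.165, "z": 0, "turn": 0}])

```text
clock: 20.05
position: [496.6, 115.5, 162.5]
ee_rot: [0.98, -0.198, 0.001, -0.0]
contact_force: [5.4, -3.9, 2.4]
gripper_width: 22.8
```

Request:
servo_tool(rows=[{"fingers": 2, "x": -0.06, "y": -0.38, "z": 0, "turn": 0}, {"fingers": 2, "x": -0.1, "y": -0.37, "z": 0, "turn": 0}, {"fingers": 2, "x": -0.08, "y": -0.37, "z": 0, "turn": 0}, {"fingers": 2, "x": -0.05, "y": -0.37, "z": 0, "turn": 0}, {"fingers": 2, "x": -0.03, "y": -0.37, "z": 0, "turn": 0}, {"fingers": 2, "x": 0, "y": -0.37, "z": 0, "turn": 0}])

```text
clock: 20.55
position: [500.4, 136.6, 162.4]
ee_rot: [0.98, -0.198, -0.0, 0.001]
contact_force: [0.3, -4.0, 6.9]
gripper_width: 22.8
```

Request:
servo_tool(rows=[{"fingers": 2, "x": 0, "y": -0.22, "z": 0, "turn": 0}, {"fingers": 2, "x": 0.01, "y": -0.22, "z": 0, "turn": 0}])

```text
clock: 20.72
position: [501.9, 140.6, 162.5]
ee_rot: [0.98, -0.198, -0.001, 0.001]
contact_force: [-0.6, -4.0, 6.4]
gripper_width: 22.8
```

Request:
servo_tool(rows=[{"fingers": 2, "x": 0.02, "y": -0.22, "z": 0, "turn": 0}, {"fingers": 2, "x": 0.03, "y": -0.22, "z": 0, "turn": 0}])

```text
clock: 20.88
position: [503.6, 144.3, 162.5]
ee_rot: [0.98, -0.198, -0.001, 0.001]
contact_force: [-2.8, -2.8, 8.9]
gripper_width: 22.8
```

Request:
servo_tool(rows=[{"fingers": 2, "x": 0.01, "y": -0.22, "z": 0, "turn": 0}, {"fingers": 2, "x": 0.01, "y": -0.22, "z": 0, "turn": 0}])

```text
clock: 21.05
position: [505.6, 148.3, 162.5]
ee_rot: [0.98, -0.198, -0.001, 0.001]
contact_force: [-0.9, -4.5, 7.1]
gripper_width: 22.6
```

Request:
servo_tool(rows=[{"fingers": 2, "x": 0.02, "y": -0.22, "z": 0, "turn": 0}, {"fingers": 2, "x": 0.03, "y": -0.22, "z": 0, "turn": 0}])

```text
clock: 21.22
position: [507.8, 152.1, 162.4]
ee_rot: [0.98, -0.198, -0.001, 0.001]
contact_force: [-0.8, -4.4, 7.4]
gripper_width: 22.3
```

Request:
servo_tool(rows=[{"fingers": 2, "x": 0.04, "y": -0.22, "z": 0, "turn": 0}, {"fingers": 2, "x": 0.04, "y": -0.22, "z": 0, "turn": 0}])

```text
clock: 21.38
position: [510.2, 155.7, 162.4]
ee_rot: [0.98, -0.198, -0.001, 0.001]
contact_force: [-0.4, -5.4, 7.9]
gripper_width: 22.5
```

Request:
servo_tool(rows=[{"fingers": 2, "x": 0.06, "y": -0.22, "z": 0, "turn": 0}, {"fingers": 2, "x": 0.06, "y": -0.22, "z": 0, "turn": 0}])

```text
clock: 21.55
position: [512.9, 159.2, 162.4]
ee_rot: [0.98, -0.198, -0.001, 0.002]
contact_force: [-1.8, -4.9, 8.0]
gripper_width: 22.8
```

Request:
servo_tool(rows=[{"fingers": 2, "x": 0.07, "y": -0.22, "z": 0, "turn": 0}, {"fingers": 2, "x": 0.08, "y": -0.21, "z": 0, "turn": 0}])

```text
clock: 21.72
position: [515.9, 162.6, 162.4]
ee_rot: [0.98, -0.198, -0.001, 0.002]
contact_force: [-1.6, -4.1, 8.0]
gripper_width: 22.6
```

```bash
cat > f.py <<'E'
import sys,numpy as np
x,y,fx,fy=map(float,sys.argv[1:5]);d=np.array([x-567.3,y-115]);th=np.arctan2(d[1],d[0])
print("phi",(-22.8-np.degrees(th))%360,"r",np.hypot(*d),"Frad",fx*np.cos(th)+fy*np.sin(th),"Ftan",-(fx*np.sin(th)-fy*np.cos(th)))
E
python3 f.py 512.9 159.2 -1.8 -4.9
```

```text
phi 196.2938588862295 r 70.09279563550021 Frad -1.6928986627536047 Ftan 4.938025325739739
```

Request:
servo_tool(rows=[{"fingers": 2, "x": 0.08, "y": -0.22, "z": 0, "turn": 0}, {"fingers": 2, "x": 0.09, "y": -0.21, "z": 0, "turn": 0}])

```text
clock: 21.88
position: [519.1, 165.7, 162.3]
ee_rot: [0.98, -0.198, -0.001, 0.002]
contact_force: [-1.1, -4.6, 8.0]
gripper_width: 22.4
```

Request:
servo_tool(rows=[{"fingers": 2, "x": 0.1, "y": -0.21, "z": 0, "turn": 0}])

```text
clock: 21.97
position: [520.7, 167.2, 162.4]
ee_rot: [0.98, -0.198, -0.001, 0.002]
contact_force: [-2.1, -4.8, 8.3]
gripper_width: 22.8
```

Request:
servo_tool(rows=[{"fingers": 2, "x": 0.1, "y": -0.21, "z": 0, "turn": 0}, {"fingers": 2, "x": 0.11, "y": -0.2, "z": 0, "turn": 0}])

```text
clock: 22.13
position: [524.2, 170.1, 162.3]
ee_rot: [0.98, -0.198, -0.001, 0.002]
contact_force: [-1.8, -5.1, 7.4]
gripper_width: 22.5
```

Request:
servo_tool(rows=[{"fingers": 2, "x": 0.11, "y": -0.2, "z": 0, "turn": 0}, {"fingers": 2, "x": 0.12, "y": -0.19, "z": 0, "turn": 0}])

```text
clock: 22.3
position: [527.7, 172.7, 162.3]
ee_rot: [0.98, -0.198, -0.002, 0.002]
contact_force: [-2.0, -6.0, 7.9]
gripper_width: 22.9
```

Request:
servo_tool(rows=[{"fingers": 2, "x": 0.13, "y": -0.18, "z": 0, "turn": 0}, {"fingers": 2, "x": 0.14, "y": -0.18, "z": 0, "turn": 0}])

```text
clock: 22.47
position: [531.5, 175.0, 162.4]
ee_rot: [0.98, -0.198, -0.002, 0.002]
contact_force: [-3.2, -4.6, 8.9]
gripper_width: 22.6
```

Request:
servo_tool(rows=[{"fingers": 2, "x": 0.14, "y": -0.17, "z": 0, "turn": 0}, {"fingers": 2, "x": 0.15, "y": -0.16, "z": 0, "turn": 0}])

```text
clock: 22.63
position: [535.3, 177.1, 162.4]
ee_rot: [0.98, -0.198, -0.002, 0.002]
contact_force: [-3.2, -3.5, 9.0]
gripper_width: 22.7
```

Request:
servo_tool(rows=[{"fingers": 2, "x": 0.16, "y": -0.17, "z": 0, "turn": 0}, {"fingers": 2, "x": 0.16, "y": -0.16, "z": 0, "turn": 0}])

```text
clock: 22.8
position: [539.4, 179.0, 162.4]
ee_rot: [0.98, -0.198, -0.002, 0.002]
contact_force: [-3.4, -2.6, 8.7]
gripper_width: 22.7
```

Request:
servo_tool(rows=[{"fingers": 2, "x": 0.16, "y": -0.16, "z": 0, "turn": 0}, {"fingers": 2, "x": 0.17, "y": -0.15, "z": 0, "turn": 0}])

```text
clock: 22.97
position: [543.6, 180.6, 162.4]
ee_rot: [0.98, -0.198, -0.002, 0.002]
contact_force: [-2.7, -3.0, 9.3]
gripper_width: 22.8
```

Request:
servo_tool(rows=[{"fingers": 2, "x": 0.17, "y": -0.14, "z": 0, "turn": 0}, {"fingers": 2, "x": 0.18, "y": -0.13, "z": 0, "turn": 0}])

```text
clock: 23.13
position: [547.9, 181.9, 162.4]
ee_rot: [0.98, -0.198, -0.002, 0.002]
contact_force: [-3.6, -1.6, 8.6]
gripper_width: 22.9
```

Request:
servo_tool(rows=[{"fingers": 2, "x": 0.18, "y": -0.14, "z": 0, "turn": 0}, {"fingers": 2, "x": 0.19, "y": -0.13, "z": 0, "turn": 0}])

```text
clock: 23.3
position: [552.3, 183.1, 162.4]
ee_rot: [0.98, -0.198, -0.002, 0.002]
contact_force: [-3.4, -2.7, 8.4]
gripper_width: 22.5
```

Request:
servo_tool(rows=[{"fingers": 2, "x": 0.19, "y": -0.13, "z": 0, "turn": 0}, {"fingers": 2, "x": 0.2, "y": -0.12, "z": 0, "turn": 0}])

```text
clock: 23.47
position: [556.7, 183.9, 162.4]
ee_rot: [0.98, -0.198, -0.002, 0.002]
contact_force: [-4.0, -2.5, 9.5]
gripper_width: 23.0
```

Request:
servo_tool(rows=[{"fingers": 2, "x": 0.2, "y": -0.11, "z": 0, "turn": 0}, {"fingers": 2, "x": 0.21, "y": -0.1, "z": 0, "turn": 0}])

```text
clock: 23.63
position: [561.3, 184.4, 162.4]
ee_rot: [0.98, -0.198, -0.002, 0.002]
contact_force: [-5.0, -1.5, 8.6]
gripper_width: 22.4
```

Request:
servo_tool(rows=[{"fingers": 2, "x": 0.2, "y": -0.1, "z": 0, "turn": 0}, {"fingers": 2, "x": 0.21, "y": -0.1, "z": 0, "turn": 0}])

```text
clock: 23.8
position: [565.8, 184.7, 162.4]
ee_rot: [0.98, -0.198, -0.002, 0.002]
contact_force: [-3.9, -1.8, 9.5]
gripper_width: 22.8
```

Request:
servo_tool(rows=[{"fingers": 2, "x": 0.21, "y": -0.09, "z": 0, "turn": 0}, {"fingers": 2, "x": 0.22, "y": -0.08, "z": 0, "turn": 0}])

```text
clock: 23.97
position: [570.4, 184.6, 162.4]
ee_rot: [0.98, -0.198, -0.002, 0.002]
contact_force: [-6.0, -1.4, 10.1]
gripper_width: 22.5
```

Request:
servo_tool(rows=[{"fingers": 2, "x": 0.21, "y": -0.08, "z": -0.03, "turn": 0}, {"fingers": 2, "x": 0.21, "y": -0.07, "z": 0, "turn": 0}])

```text
clock: 24.13
position: [574.6, 184.4, 162.4]
ee_rot: [0.98, -0.198, -0.003, 0.002]
contact_force: [-4.2, -1.9, 8.0]
gripper_width: 22.8
```

Request:
servo_tool(rows=[{"fingers": 2, "x": 0.22, "y": -0.06, "z": 0, "turn": 0}, {"fingers": 2, "x": 0.22, "y": -0.05, "z": 0, "turn": 0}])

```text
clock: 24.3
position: [579.0, 183.7, 162.4]
ee_rot: [0.98, -0.198, -0.003, 0.002]
contact_force: [-3.9, -1.1, 9.3]
gripper_width: 22.6
```

Request:
servo_tool(rows=[{"fingers": 2, "x": 0.22, "y": -0.05, "z": 0, "turn": 0}, {"fingers": 2, "x": 0.23, "y": -0.04, "z": 0, "turn": 0}])

```text
clock: 24.47
position: [583.5, 182.9, 162.4]
ee_rot: [0.98, -0.198, -0.003, 0.002]
contact_force: [-4.3, -0.9, 8.4]
gripper_width: 22.7
```

Request:
servo_tool(rows=[{"fingers": 2, "x": 0.23, "y": -0.03, "z": 0, "turn": 0}, {"fingers": 2, "x": 0.23, "y": -0.02, "z": 0, "turn": 0}])

```text
clock: 24.63
position: [587.9, 181.7, 162.4]
ee_rot: [0.98, -0.198, -0.003, 0.001]
contact_force: [-5.1, 0.3, 8.5]
gripper_width: 22.4
```

Request:
servo_tool(rows=[{"fingers": 2, "x": 0.23, "y": -0.01, "z": 0, "turn": 0}, {"fingers": 2, "x": 0.23, "y": 0, "z": 0, "turn": 0}])

```text
clock: 24.8
position: [592.3, 180.2, 162.4]
ee_rot: [0.98, -0.198, -0.003, 0.001]
contact_force: [-5.7, 0.0, 8.4]
gripper_width: 22.7
```

Request:
servo_tool(rows=[{"fingers": 2, "x": 0.23, "y": 0, "z": 0, "turn": 0}, {"fingers": 2, "x": 0.23, "y": 0.01, "z": 0, "turn": 0}])

```text
clock: 24.97
position: [596.5, 178.5, 162.4]
ee_rot: [0.98, -0.198, -0.003, 0.001]
contact_force: [-4.6, 0.1, 8.4]
gripper_width: 22.6
```

Request:
servo_tool(rows=[{"fingers": 2, "x": 0.23, "y": 0.01, "z": 0, "turn": 0}, {"fingers": 2, "x": 0.23, "y": 0.02, "z": 0, "turn": 0}])

```text
clock: 25.13
position: [600.6, 176.5, 162.4]
ee_rot: [0.98, -0.198, -0.003, 0.001]
contact_force: [-6.1, 0.6, 8.9]
gripper_width: 22.7
```

Request:
servo_tool(rows=[{"fingers": 2, "x": 0.23, "y": 0.03, "z": 0, "turn": 0}, {"fingers": 2, "x": 0.23, "y": 0.04, "z": 0, "turn": 0}])

```text
clock: 25.3
position: [604.6, 174.2, 162.4]
ee_rot: [0.98, -0.198, -0.003, 0.001]
contact_force: [-4.2, 0.7, 7.8]
gripper_width: 22.7
```

Request:
servo_tool(rows=[{"fingers": 2, "x": 0.23, "y": 0.05, "z": 0, "turn": 0}, {"fingers": 2, "x": 0.22, "y": 0.06, "z": 0, "turn": 0}])

```text
clock: 25.47
position: [608.4, 171.7, 162.4]
ee_rot: [0.98, -0.198, -0.002, 0.001]
contact_force: [-5.1, 1.1, 8.8]
gripper_width: 22.2
```

Request:
servo_tool(rows=[{"fingers": 2, "x": 0.22, "y": 0.06, "z": 0, "turn": 0}, {"fingers": 2, "x": 0.22, "y": 0.07, "z": 0, "turn": 0}])

```text
clock: 25.63
position: [612.0, 168.9, 162.4]
ee_rot: [0.98, -0.198, -0.002, 0.0]
contact_force: [-5.2, 2.6, 7.9]
gripper_width: 22.9
```

Request:
servo_tool(rows=[{"fingers": 2, "x": 0.22, "y": 0.08, "z": 0, "turn": 0}, {"fingers": 2, "x": 0.21, "y": 0.09, "z": 0, "turn": 0}])

```text
clock: 25.8
position: [615.5, 165.9, 162.4]
ee_rot: [0.98, -0.198, -0.002, 0.0]
contact_force: [-4.0, 2.0, 7.4]
gripper_width: 22.8
```

Request:
servo_tool(rows=[{"fingers": 2, "x": 0.21, "y": 0.09, "z": 0, "turn": 0}, {"fingers": 2, "x": 0.21, "y": 0.1, "z": 0, "turn": 0}])

```text
clock: 25.97
position: [618.7, 162.7, 162.4]
ee_rot: [0.98, -0.198, -0.002, -0.0]
contact_force: [-3.9, 2.4, 7.4]
gripper_width: 22.8
```

Request:
servo_tool(rows=[{"fingers": 2, "x": 0.21, "y": 0.1, "z": 0, "turn": 0}, {"fingers": 2, "x": 0.2, "y": 0.11, "z": 0, "turn": 0}])

```text
clock: 26.13
position: [621.8, 159.3, 162.4]
ee_rot: [0.98, -0.198, -0.002, -0.0]
contact_force: [-3.9, 2.1, 7.4]
gripper_width: 22.5
```

Request:
servo_tool(rows=[{"fingers": 2, "x": 0.2, "y": 0.12, "z": 0, "turn": 0}, {"fingers": 2, "x": 0.19, "y": 0.13, "z": 0, "turn": 0}])

```text
clock: 26.3
position: [624.6, 155.7, 162.5]
ee_rot: [0.98, -0.198, -0.002, -0.0]
contact_force: [-3.6, 2.8, 6.8]
gripper_width: 23.1
```

Request:
servo_tool(rows=[{"fingers": 2, "x": 0.19, "y": 0.13, "z": 0, "turn": 0}, {"fingers": 2, "x": 0.18, "y": 0.14, "z": 0, "turn": 0}])

```text
clock: 26.47
position: [627.1, 151.9, 162.5]
ee_rot: [0.98, -0.198, -0.002, -0.001]
contact_force: [-3.1, 3.6, 7.1]
gripper_width: 22.9
```

Request:
servo_tool(rows=[{"fingers": 2, "x": 0.18, "y": 0.14, "z": 0, "turn": 0}, {"fingers": 2, "x": 0.18, "y": 0.15, "z": 0, "turn": 0}])

```text
clock: 26.63
position: [629.4, 148.0, 162.5]
ee_rot: [0.98, -0.198, -0.001, -0.001]
contact_force: [-3.5, 4.0, 8.4]
gripper_width: 22.9
```

Request:
servo_tool(rows=[{"fingers": 2, "x": 0.17, "y": 0.15, "z": 0, "turn": 0}, {"fingers": 2, "x": 0.16, "y": 0.16, "z": 0, "turn": 0}])

```text
clock: 26.8
position: [631.5, 144.0, 162.5]
ee_rot: [0.98, -0.198, -0.001, -0.001]
contact_force: [-2.7, 3.6, 6.1]
gripper_width: 22.7
```

Request:
servo_tool(rows=[{"fingers": 2, "x": 0.16, "y": 0.16, "z": 0, "turn": 0}, {"fingers": 2, "x": 0.15, "y": 0.17, "z": 0, "turn": 0}])

```text
clock: 26.97
position: [633.2, 139.8, 162.5]
ee_rot: [0.98, -0.198, -0.001, -0.001]
contact_force: [-1.8, 4.0, 6.4]
gripper_width: 22.9
```

Request:
servo_tool(rows=[{"fingers": 2, "x": 0.15, "y": 0.17, "z": 0, "turn": 0}, {"fingers": 2, "x": 0.14, "y": 0.18, "z": 0, "turn": 0}])

```text
clock: 27.13
position: [634.7, 135.6, 162.5]
ee_rot: [0.98, -0.198, -0.001, -0.001]
contact_force: [-2.1, 3.4, 6.1]
gripper_width: 22.8
```

Request:
servo_tool(rows=[{"fingers": 2, "x": 0.14, "y": 0.18, "z": 0, "turn": 0}, {"fingers": 2, "x": 0.13, "y": 0.19, "z": 0, "turn": 0}])

```text
clock: 27.3
position: [635.9, 131.2, 162.6]
ee_rot: [0.98, -0.198, -0.001, -0.001]
contact_force: [-1.6, 4.5, 6.0]
gripper_width: 22.9
```

Request:
servo_tool(rows=[{"fingers": 2, "x": 0.13, "y": 0.19, "z": 0, "turn": 0}, {"fingers": 2, "x": 0.12, "y": 0.2, "z": 0, "turn": 0}])

```text
clock: 27.47
position: [636.9, 126.7, 162.6]
ee_rot: [0.98, -0.198, -0.0, -0.002]
contact_force: [-1.9, 3.6, 5.8]
gripper_width: 22.5
```

Request:
servo_tool(rows=[{"fingers": 2, "x": 0.12, "y": 0.19, "z": 0, "turn": 0}, {"fingers": 2, "x": 0.11, "y": 0.2, "z": 0, "turn": 0}])

```text
clock: 27.63
position: [637.6, 122.2, 162.6]
ee_rot: [0.98, -0.198, -0.0, -0.002]
contact_force: [-0.8, 4.1, 5.4]
gripper_width: 22.9
```

Request:
servo_tool(rows=[{"fingers": 2, "x": 0.1, "y": 0.2, "z": 0, "turn": 0}, {"fingers": 2, "x": 0.1, "y": 0.21, "z": 0, "turn": 0}])

```text
clock: 27.8
position: [638.0, 117.7, 162.6]
ee_rot: [0.98, -0.198, -0.0, -0.002]
contact_force: [-0.3, 4.6, 5.4]
gripper_width: 22.5
```

Request:
servo_tool(rows=[{"fingers": 2, "x": 0.09, "y": 0.21, "z": 0, "turn": 0}, {"fingers": 2, "x": 0.08, "y": 0.21, "z": 0, "turn": 0}])

```text
clock: 27.97
position: [638.0, 113.2, 162.6]
ee_rot: [0.98, -0.198, -0.0, -0.002]
contact_force: [-0.1, 4.2, 4.8]
gripper_width: 23.0
```

Request:
servo_tool(rows=[{"fingers": 2, "x": 0.08, "y": 0.21, "z": 0, "turn": 0}, {"fingers": 2, "x": 0.07, "y": 0.22, "z": 0, "turn": 0}])

```text
clock: 28.13
position: [637.8, 108.7, 162.6]
ee_rot: [0.98, -0.198, 0.0, -0.002]
contact_force: [0.2, 3.6, 5.5]
gripper_width: 22.8
```

Request:
servo_tool(rows=[{"fingers": 2, "x": 0.06, "y": 0.22, "z": 0, "turn": 0}, {"fingers": 2, "x": 0.05, "y": 0.22, "z": 0, "turn": 0}])

```text
clock: 28.3
position: [637.3, 104.2, 162.6]
ee_rot: [0.98, -0.198, 0.0, -0.002]
contact_force: [-0.1, 3.8, 5.4]
gripper_width: 22.8
```

Request:
servo_tool(rows=[{"fingers": 2, "x": 0.05, "y": 0.22, "z": 0, "turn": 0}, {"fingers": 2, "x": 0.04, "y": 0.23, "z": 0, "turn": 0}])

```text
clock: 28.47
position: [636.5, 99.5, 162.6]
ee_rot: [0.98, -0.198, 0.0, -0.002]
contact_force: [0.5, 4.6, 4.2]
gripper_width: 22.8
```

Request:
servo_tool(rows=[{"fingers": 2, "x": 0.03, "y": 0.23, "z": 0, "turn": 0}, {"fingers": 2, "x": 0.02, "y": 0.23, "z": 0, "turn": 0}])

```text
clock: 28.63
position: [635.1, 93.9, 162.6]
ee_rot: [0.98, -0.198, 0.0, -0.001]
contact_force: [0.7, 3.8, 4.7]
gripper_width: 22.7
```

Request:
servo_tool(rows=[{"fingers": 2, "x": 0.02, "y": 0.23, "z": 0, "turn": 0}, {"fingers": 2, "x": 0.01, "y": 0.23, "z": 0, "turn": 0}])

```text
clock: 28.8
position: [633.5, 89.3, 162.6]
ee_rot: [0.98, -0.198, 0.0, -0.001]
contact_force: [-0.0, 3.6, 4.5]
gripper_width: 22.4
```

Request:
servo_tool(rows=[{"fingers": 2, "x": 0, "y": 0.23, "z": 0, "turn": 0}, {"fingers": 2, "x": -0.01, "y": 0.23, "z": 0, "turn": 0}])

```text
clock: 28.97
position: [631.8, 85.0, 162.6]
ee_rot: [0.98, -0.198, 0.0, -0.001]
contact_force: [1.5, 3.7, 4.2]
gripper_width: 22.9
```

Request:
servo_tool(rows=[{"fingers": 2, "x": -0.02, "y": 0.23, "z": 0, "turn": 0}, {"fingers": 2, "x": -0.03, "y": 0.23, "z": 0, "turn": 0}])

```text
clock: 29.13
position: [629.5, 80.6, 162.6]
ee_rot: [0.98, -0.198, 0.0, -0.001]
contact_force: [0.9, 3.2, 4.9]
gripper_width: 22.5
```

Request:
servo_tool(rows=[{"fingers": 2, "x": -0.04, "y": 0.23, "z": 0, "turn": 0}, {"fingers": 2, "x": -0.04, "y": 0.23, "z": 0, "turn": 0}])

```text
clock: 29.3
position: [627.0, 76.3, 162.6]
ee_rot: [0.98, -0.198, 0.001, -0.0]
contact_force: [1.5, 2.0, 4.5]
gripper_width: 22.9
```

Request:
servo_tool(rows=[{"fingers": 2, "x": -0.05, "y": 0.23, "z": 0, "turn": 0}, {"fingers": 2, "x": -0.06, "y": 0.22, "z": 0, "turn": 0}])

```text
clock: 29.47
position: [624.3, 72.4, 162.7]
ee_rot: [0.98, -0.198, 0.001, -0.0]
contact_force: [2.3, 2.7, 5.2]
gripper_width: 22.5
```

Request:
servo_tool(rows=[{"fingers": 2, "x": -0.07, "y": 0.22, "z": 0, "turn": 0}, {"fingers": 2, "x": -0.08, "y": 0.22, "z": 0, "turn": 0}])

```text
clock: 29.63
position: [621.3, 68.8, 162.7]
ee_rot: [0.98, -0.198, 0.001, -0.0]
contact_force: [2.9, 1.8, 5.6]
gripper_width: 22.8
```

Request:
servo_tool(rows=[{"fingers": 2, "x": -0.09, "y": 0.21, "z": 0, "turn": 0}, {"fingers": 2, "x": -0.1, "y": 0.21, "z": 0, "turn": 0}])

```text
clock: 29.8
position: [618.2, 65.5, 162.8]
ee_rot: [0.98, -0.198, 0.001, -0.0]
contact_force: [3.3, 1.7, 4.4]
gripper_width: 22.5
```

Request:
servo_tool(rows=[{"fingers": 2, "x": -0.1, "y": 0.21, "z": 0, "turn": 0}, {"fingers": 2, "x": -0.11, "y": 0.2, "z": 0, "turn": 0}])

```text
clock: 29.97
position: [614.8, 62.4, 162.9]
ee_rot: [0.98, -0.198, 0.001, 0.0]
contact_force: [3.3, 0.6, 5.3]
gripper_width: 22.7
```

Request:
servo_tool(rows=[{"fingers": 2, "x": -0.11, "y": 0.2, "z": 0, "turn": 0}, {"fingers": 2, "x": -0.12, "y": 0.2, "z": 0, "turn": 0}])

```text
clock: 30.13
position: [611.2, 59.4, 163.0]
ee_rot: [0.98, -0.198, 0.001, 0.0]
contact_force: [4.5, -0.4, 5.0]
gripper_width: 22.5
```

Request:
servo_tool(rows=[{"fingers": 2, "x": -0.12, "y": 0.2, "z": 0, "turn": 0}, {"fingers": 2, "x": -0.13, "y": 0.19, "z": 0, "turn": 0}])

```text
clock: 30.3
position: [607.4, 56.6, 163.0]
ee_rot: [0.98, -0.198, 0.001, 0.0]
contact_force: [4.8, -2.3, 5.2]
gripper_width: 22.5
```

Request:
servo_tool(rows=[{"fingers": 2, "x": -0.1, "y": 0.21, "z": 0, "turn": 0}, {"fingers": 2, "x": -0.12, "y": 0.2, "z": 0, "turn": 0}])

```text
clock: 30.47
position: [603.5, 53.9, 162.9]
ee_rot: [0.98, -0.198, 0.001, 0.0]
contact_force: [3.6, -0.5, 5.0]
gripper_width: 22.7
```

Request:
servo_tool(rows=[{"fingers": 2, "x": -0.14, "y": 0.19, "z": 0, "turn": 0}, {"fingers": 2, "x": -0.14, "y": 0.18, "z": 0, "turn": 0}])

```text
clock: 30.63
position: [599.4, 51.7, 162.9]
ee_rot: [0.98, -0.198, 0.001, 0.0]
contact_force: [3.7, 0.3, 6.0]
gripper_width: 22.5
```

Request:
servo_tool(rows=[{"fingers": 2, "x": -0.15, "y": 0.18, "z": 0, "turn": 0}, {"fingers": 2, "x": -0.16, "y": 0.17, "z": 0, "turn": 0}])

```text
clock: 30.8
position: [595.1, 49.7, 162.9]
ee_rot: [0.98, -0.198, 0.001, 0.0]
contact_force: [3.5, -0.5, 5.0]
gripper_width: 22.9
```

Request:
servo_tool(rows=[{"fingers": 2, "x": -0.16, "y": 0.17, "z": 0, "turn": 0}, {"fingers": 2, "x": -0.17, "y": 0.16, "z": 0, "turn": 0}])

```text
clock: 30.97
position: [590.8, 47.9, 162.9]
ee_rot: [0.98, -0.198, 0.001, 0.0]
contact_force: [4.4, -0.3, 6.0]
gripper_width: 22.8
```

Request:
servo_tool(rows=[{"fingers": 2, "x": -0.17, "y": 0.15, "z": 0, "turn": 0}, {"fingers": 2, "x": -0.18, "y": 0.14, "z": 0, "turn": 0}])

```text
clock: 31.13
position: [586.4, 46.6, 162.9]
ee_rot: [0.98, -0.198, 0.001, 0.0]
contact_force: [4.7, -1.2, 5.2]
gripper_width: 22.6
```

Request:
servo_tool(rows=[{"fingers": 2, "x": -0.18, "y": 0.14, "z": 0, "turn": 0}, {"fingers": 2, "x": -0.19, "y": 0.13, "z": 0, "turn": 0}])

```text
clock: 31.3
position: [581.9, 45.4, 162.9]
ee_rot: [0.98, -0.198, 0.001, 0.0]
contact_force: [4.1, -1.0, 5.4]
gripper_width: 22.5
```

Request:
servo_tool(rows=[{"fingers": 2, "x": -0.19, "y": 0.13, "z": 0, "turn": 0}, {"fingers": 2, "x": -0.2, "y": 0.12, "z": 0, "turn": 0}])

```text
clock: 31.47
position: [577.3, 44.6, 162.9]
ee_rot: [0.98, -0.198, 0.001, 0.0]
contact_force: [3.9, -0.5, 5.4]
gripper_width: 22.4
```

Request:
servo_tool(rows=[{"fingers": 2, "x": -0.2, "y": 0.11, "z": 0, "turn": 0}, {"fingers": 2, "x": -0.21, "y": 0.1, "z": 0, "turn": 0}])

```text
clock: 31.63
position: [572.7, 44.2, 162.9]
ee_rot: [0.98, -0.198, 0.001, 0.001]
contact_force: [3.6, -1.9, 6.0]
gripper_width: 22.7
```

Request:
servo_tool(rows=[{"fingers": 2, "x": -0.2, "y": 0.11, "z": 0, "turn": 0}, {"fingers": 2, "x": -0.21, "y": 0.1, "z": 0, "turn": 0}])

```text
clock: 31.8
position: [568.1, 43.9, 162.9]
ee_rot: [0.98, -0.198, 0.001, 0.0]
contact_force: [3.4, -0.7, 5.7]
gripper_width: 22.8
```

Request:
servo_tool(rows=[{"fingers": 2, "x": -0.21, "y": 0.09, "z": 0, "turn": 0}, {"fingers": 2, "x": -0.22, "y": 0.08, "z": 0, "turn": 0}])

```text
clock: 31.97
position: [563.4, 44.0, 162.9]
ee_rot: [0.98, -0.198, 0.001, 0.0]
contact_force: [3.1, -1.5, 5.2]
gripper_width: 22.7
```

Request:
servo_tool(rows=[{"fingers": 2, "x": -0.22, "y": 0.07, "z": 0, "turn": 0}, {"fingers": 2, "x": -0.22, "y": 0.06, "z": 0, "turn": 0}])

```text
clock: 32.13
position: [558.8, 44.4, 162.9]
ee_rot: [0.98, -0.198, 0.001, 0.001]
contact_force: [3.3, -1.4, 4.9]
gripper_width: 22.8
```

Request:
servo_tool(rows=[{"fingers": 2, "x": -0.22, "y": 0.06, "z": 0, "turn": 0}, {"fingers": 2, "x": -0.22, "y": 0.05, "z": 0, "turn": 0}])

```text
clock: 32.3
position: [554.3, 45.1, 162.9]
ee_rot: [0.98, -0.198, 0.001, 0.001]
contact_force: [3.6, -0.8, 6.1]
gripper_width: 23.0
```

Request:
servo_tool(rows=[{"fingers": 2, "x": -0.22, "y": 0.05, "z": 0, "turn": 0}, {"fingers": 2, "x": -0.23, "y": 0.04, "z": 0, "turn": 0}])

```text
clock: 32.47
position: [549.8, 46.1, 162.9]
ee_rot: [0.98, -0.198, 0.001, 0.001]
contact_force: [3.3, -1.3, 5.3]
gripper_width: 22.6
```

Request:
servo_tool(rows=[{"fingers": 2, "x": -0.23, "y": 0.03, "z": 0, "turn": 0}, {"fingers": 2, "x": -0.23, "y": 0.02, "z": 0, "turn": 0}])

```text
clock: 32.63
position: [545.4, 47.4, 162.9]
ee_rot: [0.98, -0.198, 0.001, 0.001]
contact_force: [3.2, -0.5, 6.3]
gripper_width: 23.0
```

Request:
servo_tool(rows=[{"fingers": 2, "x": -0.23, "y": 0.02, "z": 0, "turn": 0}, {"fingers": 2, "x": -0.23, "y": 0.01, "z": 0, "turn": 0}])

```text
clock: 32.8
position: [541.1, 49.0, 162.8]
ee_rot: [0.98, -0.198, 0.001, 0.001]
contact_force: [2.6, -0.9, 4.3]
gripper_width: 22.5
```

Request:
servo_tool(rows=[{"fingers": 2, "x": -0.23, "y": 0, "z": 0, "turn": 0}, {"fingers": 2, "x": -0.23, "y": -0.01, "z": 0, "turn": 0}])

```text
clock: 32.97
position: [536.9, 50.8, 162.8]
ee_rot: [0.98, -0.198, 0.001, 0.001]
contact_force: [2.6, -1.4, 5.9]
gripper_width: 22.5
```

Request:
servo_tool(rows=[{"fingers": 2, "x": -0.23, "y": -0.01, "z": 0, "turn": 0}, {"fingers": 2, "x": -0.23, "y": -0.02, "z": 0, "turn": 0}])

```text
clock: 33.13
position: [532.8, 52.9, 162.8]
ee_rot: [0.98, -0.198, 0.001, 0.0]
contact_force: [3.9, -2.2, 4.5]
gripper_width: 22.7
```

Request:
servo_tool(rows=[{"fingers": 2, "x": -0.23, "y": -0.03, "z": 0, "turn": 0}, {"fingers": 2, "x": -0.23, "y": -0.03, "z": 0, "turn": 0}])

```text
clock: 33.3
position: [528.8, 55.3, 162.8]
ee_rot: [0.98, -0.198, 0.001, 0.0]
contact_force: [4.1, -1.7, 4.4]
gripper_width: 22.9
```

Request:
servo_tool(rows=[{"fingers": 2, "x": -0.23, "y": -0.04, "z": 0, "turn": 0}, {"fingers": 2, "x": -0.22, "y": -0.05, "z": 0, "turn": 0}])

```text
clock: 33.47
position: [525.1, 57.9, 162.8]
ee_rot: [0.98, -0.198, 0.001, 0.0]
contact_force: [3.4, -1.9, 5.4]
gripper_width: 22.9
```

Request:
servo_tool(rows=[{"fingers": 2, "x": -0.22, "y": -0.06, "z": 0, "turn": 0}, {"fingers": 2, "x": -0.22, "y": -0.07, "z": 0, "turn": 0}])

```text
clock: 33.63
position: [521.5, 60.7, 162.8]
ee_rot: [0.98, -0.198, 0.001, 0.001]
contact_force: [3.7, -1.0, 5.4]
gripper_width: 22.6
```

Request:
servo_tool(rows=[{"fingers": 2, "x": -0.22, "y": -0.07, "z": 0, "turn": 0}, {"fingers": 2, "x": -0.22, "y": -0.08, "z": 0, "turn": 0}])

```text
clock: 33.8
position: [518.1, 63.9, 162.8]
ee_rot: [0.98, -0.198, 0.001, 0.0]
contact_force: [3.6, -2.1, 5.7]
gripper_width: 22.6
```

Request:
servo_tool(rows=[{"fingers": 2, "x": -0.21, "y": -0.08, "z": 0, "turn": 0}, {"fingers": 2, "x": -0.21, "y": -0.09, "z": 0, "turn": 0}])

```text
clock: 33.97
position: [514.8, 67.2, 162.7]
ee_rot: [0.98, -0.198, 0.001, 0.0]
contact_force: [4.1, -1.6, 4.4]
gripper_width: 22.8
```

Request:
servo_tool(rows=[{"fingers": 2, "x": -0.21, "y": -0.1, "z": 0, "turn": 0}, {"fingers": 2, "x": -0.2, "y": -0.11, "z": 0, "turn": 0}])

```text
clock: 34.13
position: [511.8, 70.8, 162.7]
ee_rot: [0.98, -0.198, 0.001, 0.0]
contact_force: [4.5, -2.2, 5.2]
gripper_width: 22.8
```

Request:
servo_tool(rows=[{"fingers": 2, "x": -0.2, "y": -0.11, "z": 0, "turn": 0}, {"fingers": 2, "x": -0.19, "y": -0.12, "z": 0, "turn": 0}])

```text
clock: 34.3
position: [509.1, 74.5, 162.7]
ee_rot: [0.98, -0.198, 0.001, 0.0]
contact_force: [4.4, -2.6, 5.0]
gripper_width: 22.6
```

Request:
servo_tool(rows=[{"fingers": 2, "x": -0.19, "y": -0.13, "z": 0, "turn": 0}, {"fingers": 2, "x": -0.18, "y": -0.14, "z": 0, "turn": 0}])

```text
clock: 34.47
position: [506.6, 78.4, 162.7]
ee_rot: [0.98, -0.198, 0.0, 0.001]
contact_force: [3.5, -2.0, 5.5]
gripper_width: 22.6
```

Request:
servo_tool(rows=[{"fingers": 2, "x": -0.18, "y": -0.14, "z": 0, "turn": 0}, {"fingers": 2, "x": -0.18, "y": -0.15, "z": 0, "turn": 0}])

```text
clock: 34.63
position: [504.4, 82.4, 162.7]
ee_rot: [0.98, -0.198, 0.0, 0.001]
contact_force: [4.1, -2.4, 5.2]
gripper_width: 23.1
```

Request:
servo_tool(rows=[{"fingers": 2, "x": -0.17, "y": -0.15, "z": 0, "turn": 0}, {"fingers": 2, "x": -0.17, "y": -0.16, "z": 0, "turn": 0}])

```text
clock: 34.8
position: [502.4, 86.5, 162.6]
ee_rot: [0.98, -0.198, 0.0, 0.001]
contact_force: [4.6, -1.7, 5.2]
gripper_width: 22.5
```

Request:
servo_tool(rows=[{"fingers": 2, "x": -0.16, "y": -0.16, "z": 0, "turn": 0}, {"fingers": 2, "x": -0.15, "y": -0.17, "z": 0, "turn": 0}])

```text
clock: 34.97
position: [500.8, 90.6, 162.6]
ee_rot: [0.98, -0.198, 0.0, 0.001]
contact_force: [4.1, -3.5, 4.8]
gripper_width: 23.1
```

Request:
servo_tool(rows=[{"fingers": 2, "x": -0.14, "y": -0.17, "z": 0, "turn": 0}, {"fingers": 2, "x": -0.14, "y": -0.18, "z": 0, "turn": 0}])

```text
clock: 35.13
position: [499.5, 94.8, 162.6]
ee_rot: [0.98, -0.198, 0.0, 0.001]
contact_force: [3.2, -3.2, 5.6]
gripper_width: 22.6
```

Request:
servo_tool(rows=[{"fingers": 2, "x": -0.14, "y": -0.18, "z": 0, "turn": 0}, {"fingers": 2, "x": -0.13, "y": -0.19, "z": 0, "turn": 0}])

```text
clock: 35.3
position: [498.4, 99.2, 162.6]
ee_rot: [0.98, -0.198, 0.0, 0.001]
contact_force: [3.3, -3.6, 6.5]
gripper_width: 22.7
```

Request:
servo_tool(rows=[{"fingers": 2, "x": -0.12, "y": -0.19, "z": 0, "turn": 0}, {"fingers": 2, "x": -0.11, "y": -0.19, "z": 0, "turn": 0}])

```text
clock: 35.47
position: [497.6, 103.4, 162.6]
ee_rot: [0.98, -0.198, -0.0, 0.001]
contact_force: [2.6, -3.0, 5.9]
gripper_width: 22.4
```

Request:
servo_tool(rows=[{"fingers": 2, "x": -0.11, "y": -0.19, "z": 0, "turn": 0}, {"fingers": 2, "x": -0.1, "y": -0.2, "z": 0, "turn": 0}])

```text
clock: 35.63
position: [497.0, 107.7, 162.6]
ee_rot: [0.98, -0.198, -0.0, 0.002]
contact_force: [3.6, -3.8, 7.0]
gripper_width: 22.3
```

Request:
servo_tool(rows=[{"fingers": 2, "x": -0.1, "y": -0.2, "z": 0, "turn": 0}, {"fingers": 2, "x": -0.09, "y": -0.2, "z": 0, "turn": 0}])

```text
clock: 35.8
position: [496.8, 112.0, 162.5]
ee_rot: [0.98, -0.198, -0.0, 0.002]
contact_force: [3.2, -3.6, 6.1]
gripper_width: 23.0
```

Request:
servo_tool(rows=[{"fingers": 2, "x": -0.08, "y": -0.2, "z": 0, "turn": 0}, {"fingers": 2, "x": -0.08, "y": -0.21, "z": 0, "turn": 0}])

```text
clock: 35.97
position: [496.7, 116.2, 162.5]
ee_rot: [0.98, -0.198, -0.0, 0.002]
contact_force: [2.9, -3.9, 7.6]
gripper_width: 22.2
```

Request:
servo_tool(rows=[{"fingers": 2, "x": -0.07, "y": -0.2, "z": 0, "turn": 0}, {"fingers": 2, "x": -0.06, "y": -0.2, "z": 0, "turn": 0}])

```text
clock: 36.13
position: [497.0, 120.3, 162.5]
ee_rot: [0.98, -0.198, -0.001, 0.002]
contact_force: [2.7, -5.0, 6.4]
gripper_width: 22.7
```

Request:
servo_tool(rows=[{"fingers": 2, "x": -0.06, "y": -0.2, "z": 0, "turn": 0}, {"fingers": 2, "x": -0.05, "y": -0.2, "z": 0, "turn": 0}])

```text
clock: 36.3
position: [497.4, 124.3, 162.5]
ee_rot: [0.98, -0.198, -0.001, 0.002]
contact_force: [2.2, -4.4, 7.0]
gripper_width: 22.4
```

Request:
servo_tool(rows=[{"fingers": 2, "x": -0.05, "y": -0.2, "z": 0, "turn": 0}, {"fingers": 2, "x": -0.04, "y": -0.2, "z": 0, "turn": 0}])

```text
clock: 36.47
position: [498.1, 128.1, 162.5]
ee_rot: [0.98, -0.198, -0.001, 0.002]
contact_force: [2.5, -6.2, 7.0]
gripper_width: 22.7
```

Request:
servo_tool(rows=[{"fingers": 2, "x": -0.03, "y": -0.2, "z": 0, "turn": 0}, {"fingers": 2, "x": -0.02, "y": -0.2, "z": 0, "turn": 0}])

```text
clock: 36.63
position: [498.4, 130.5, 162.4]
ee_rot: [0.98, -0.198, -0.002, 0.004]
contact_force: [2.5, -12.1, 9.6]
gripper_width: 22.6
```

Request:
servo_tool(rows=[{"fingers": 2, "x": -0.01, "y": -0.08, "z": 0, "turn": 0}, {"fingers": 2, "x": 0, "y": 0, "z": 0, "turn": 0}])

```text
clock: 36.8
position: [498.4, 130.6, 162.4]
ee_rot: [0.98, -0.198, -0.002, 0.005]
contact_force: [2.5, -11.7, 9.0]
gripper_width: 22.7
```

Request:
servo_tool(rows=[{"fingers": 2, "x": -0.01, "y": -0.1, "z": 0, "turn": 0}, {"fingers": 2, "x": 0, "y": 0, "z": 0, "turn": 0}])

```text
clock: 36.97
position: [498.5, 130.9, 162.4]
ee_rot: [0.98, -0.198, -0.002, 0.005]
contact_force: [2.2, -12.5, 9.2]
gripper_width: 22.5
```

```bash
python3 st.py
python3 - <<'E'
from h import *
im,d=arm.get_image("side");np.save("s13.npy",im)
cv2.imwrite("pics/s13.png",cv2.resize(im[90:210,230:345,::-1],None,fx=5.5,fy=5,interpolation=cv2.INTER_CUBIC))
E
```

```text
t 36.97 pos [498.5 130.9 162.4] toolx deg -22.83 tilt 0.67 F [  2.2 -12.5   9.2] T [-3.9  -0.9   0.02] w 22.5 j [ 0.58  0.27 -0.35  0.01 -0.96  0.59]
```

View pics/s13.png

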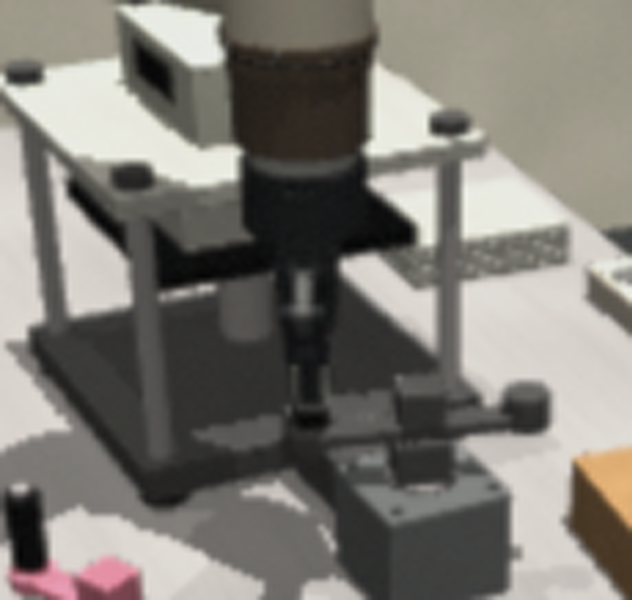

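Request:
servo_tool(rows=[{"fingers": 2, "x": 0.01, "y": 0.1, "z": 0, "turn": 0}, {"fingers": 2, "x": 0.01, "y": 0.1, "z": -0.03, "turn": 0}, {"fingers": 2, "x": 0, "y": 0, "z": 0, "turn": 0}])

```text
clock: 37.27
position: [498.4, 130.4, 162.4]
ee_rot: [0.98, -0.198, -0.001, 0.004]
contact_force: [2.5, -8.0, 6.6]
gripper_width: 22.4
```

Request:
servo_tool(rows=[{"fingers": 2, "x": 0, "y": 0.1, "z": -0.03, "turn": 0}, {"fingers": 2, "x": 0, "y": 0.08, "z": -0.02, "turn": 0}, {"fingers": 2, "x": 0, "y": 0, "z": 0, "turn": 0}])

```text
clock: 37.52
position: [498.4, 129.9, 162.6]
ee_rot: [0.98, -0.198, -0.001, 0.002]
contact_force: [4.0, -4.9, 3.1]
gripper_width: 22.8
```

Most of the load is off, so I'll open the fingers and lift straight up.

Request:
servo_tool(rows=[{"fingers": 2.8, "x": 0, "y": 0, "z": 0, "turn": 0}, {"fingers": 4, "x": 0, "y": 0, "z": 0, "turn": 0}, {"fingers": 5, "x": 0, "y": 0, "z": 0, "turn": 0}, {"fingers": 5, "x": 0, "y": 0, "z": 0, "turn": 0}, {"fingers": 5, "x": 0, "y": 0, "z": -0.5, "turn": 0}, {"fingers": 5, "x": 0, "y": 0, "z": -1, "turn": 0}, {"fingers": 5, "x": 0, "y": 0, "z": -2, "turn": 0}, {"fingers": 5, "x": 0, "y": 0, "z": -2.5, "turn": 0}, {"fingers": 5, "x": 0, "y": 0, "z": -2.5, "turn": 0}, {"fingers": 5, "x": 0, "y": 0, "z": -1, "turn": 0}])

```text
clock: 38.35
position: [500.7, 132.9, 263.0]
ee_rot: [0.98, -0.198, 0.003, -0.002]
contact_force: [0.9, -0.0, 0.6]
gripper_width: 50.2
```

Request:
servo_tool(rows=[{"fingers": 5, "x": -1, "y": 1, "z": 0, "turn": 0}, {"fingers": 5, "x": -2, "y": 2, "z": 0, "turn": 0}, {"fingers": 5, "x": -2, "y": 2, "z": 0, "turn": 0}, {"fingers": 5, "x": -1, "y": 2, "z": 0, "turn": 0}, {"fingers": 5, "x": 0, "y": 2, "z": 0, "turn": 0}, {"fingers": 5, "x": 0, "y": 1, "z": 0, "turn": 0}, {"fingers": 5, "x": 0, "y": 0, "z": 0, "turn": 0}])

```text
clock: 38.93
position: [404.2, 62.3, 258.7]
ee_rot: [0.98, -0.199, 0.0, -0.0]
contact_force: [0.6, 0.2, 0.3]
gripper_width: 49.9
```

```bash
python3 st.py
python3 - <<'E'
from h import *
im,d=arm.get_image("side");np.save("s14.npy",im)
P=[tf(p,568.0,116.1,np.radians(167.5),94) for p in CR]
overlay((255*(im/255.)**.7),"side",P,(250,335,110,200),"s14",8)
g=im.astype(float).mean(2)
for c in(264,268,272,280,288): print(c,g[122:150,c].astype(int))
E
```

```text
t 38.93 pos [404.2  62.3 258.7] toolx deg -22.93 tilt 0.05 F [0.6 0.2 0.3] T [ 0.03  0.01 -0.01] w 49.9 j [ 0.55 -0.02 -0.43 -0.   -1.16  0.62]
264 [21 21 19 18 17 20 20 21 23 17 15 15 18 25 28 23 20 19 19 20 22 20 21 21
 17 20 20 22]
268 [70 80 69 62 43 35 33 37 32 29 24 23 26 33 36 51 46 29 19 21 23 21 14 16
 37 64 47 35]
272 [226 228 229 225 158 115 109 104  88  86  87  88  88  88  89  86  58  30
  14  14  12  12  10  31  71  81  82  81]
280 [230 227 189 135 113 109 101  90  88  88  88  89  90  89  74  40  16  15
  13  11  12  51 137 128  82  59  55  51]
288 [226 158 110 108 111  96  89  88  88  88  89  89  87  52  23  14  12  12
  11  17  45  74  81  80  68  53  50  48]
```

View pics/s14.png

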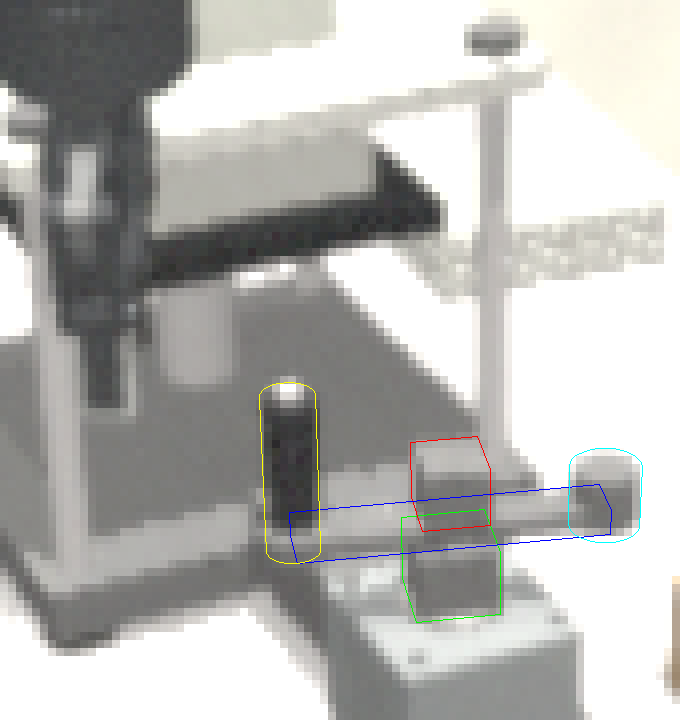

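```bash
python3 -c "
from bench import arm
print(arm.job_done())"
```

```text
the job is handed in; nothing more can be done
None
```

The crank is fully seated on the shaft and I wound it clockwise by its handle until the drive stopped. I then handed the job in at about 39 s. No verdict came back.

- **Fitting:** I lifted the dark steel crank by its boss and turned it to match the shaft's flats, about -23°. It went on with only a light touch at the lead-in. The collar contact came at a crank height of 94 mm, so it was fully home.
- **Winding:** It took about 2.97 turns, which is about 23.8 mm of rise. The turning force at the handle ran at 3–6 N, then rose to about 12 N. There the handle moved only about 0.4 mm for a further 1.8 mm commanded, so I stopped, eased off and let go.
- **Last checks:** In the final side picture the crank is upright, close to its fitted outline, and down on the collar. The mould had risen about 23 mm by pixel shift, which agrees with the turns made. The gripper was clear of everything, with almost no force on it.
- **Not confirmed:**
  - The pad's underside is hidden from both cameras, so that the press is shut rests on the force rise and the turn count.
  - The two small confirming pushes raised the force by only about 1 N, less than I expected from a firm stop.
  - I did not re-measure the other items on the bench; my path stayed clear of them.

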